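# Prime a refilled syrup dispenser and flip its tag to ready

### The job

The syrup dispenser has just been refilled and must be primed: first stand the tea glass upright under its nozzle, then push the slanting plunger in, past the soft dose stop and on through the stiff purge travel to the very end, and let it spring all the way back. When that is done, turn the two-sided tag on the dispenser half a turn so that its green face looks squarely to the front instead of the red one. Leave the glass under the nozzle and everything else where it stands.

Things in the scene. Friction and masses are not known exactly. Their poses are not given: they have to be found in the camera images.
- dispenser: white countertop syrup dispenser, fixed to the worktop. Origin under it; its front looks along its -x axis, y points away from the tag's side (to the robot's left), z up. In this frame: steel foot 12 mm high, x -5 to 95, y +-75 mm; white column 70 mm wide from x = 24 mm; pump head 78 mm wide, heights 130 to 185 mm. Only spout, plunger and tag stand further forward than x = -20 mm
- nozzle (a point): mouth of the steel spout (9 mm across, points straight down), 135 mm above the worktop, at x = -60 mm of the dispenser; below it is free worktop, where the glass is to stand. The spout (11 mm thick) comes from behind, rising to 165 mm, so the glass goes in from the front, held by a tool tilted some 35 degrees
- glass_mid (a point): centre, half-way up, of the empty clear tea glass: waisted, 87 mm high, 63 mm across at the rim, 54 to 58 mm across where fingers meet it between half and two thirds of its height, foot 45 mm, about 70 g; z axis up along the glass. It starts on the worktop to the left of the dispenser
- cap_top (a point): centre of the flat top of the plunger's round black cap (34 mm across), about 217 mm above the worktop; its z axis points out along the plunger's axis, 35 degrees from vertical towards the dispenser's front: push along -z. The bottle close behind leaves no room for an upright tool; one held along the plunger's axis fits
- bottle (a point): middle of the amber bottle that is screwed into the dispenser neck down (fixed): 96 mm across, upright, heights 190 to 340 mm above the worktop
- dose (a joint): first, soft part of the plunger's travel, m: 0 = out, 0.012 = cap at the soft stop (on the brass sleeve). Spring 1.5 N rising to 4 N; returns by itself
- purge (a joint): second, stiff part of the plunger's travel, m: 0 = brass sleeve out, 0.008 = sleeve fully in, the end of travel. It starts to move only at about 9 N and needs about 14 N at the end; returns by itself. The cap's whole travel is 0.020
- tag_mid (a point): centre of the two-sided tag: upright plate 62 mm wide, 50 mm high, 7 mm thick at its rim, centre 151 mm above the worktop, on a thin post that ends below it, so it can be pinched or pushed from above; in the dispenser's frame at x = -45, y = -130 mm. One face red with a white bar (its own -x), the other green with a white disc (+x)
- tag_edge (a point): middle of one upright edge of the tag, 31 mm from tag_mid along the tag's own y axis: towards the dispenser's column (+y of the dispenser) while red looks to the front, away from it (-y) when green does
- sign (a joint): turn of the tag about its upright pivot, rad, counter-clockwise from above: near 0 = red face to the dispenser's front, pi or -pi = green face to the front. Spins freely either way, without stops, and stays where it is left (light friction, 0.015 N m)
- rack (a point): middle of the full dish rack with plates, a fixed obstacle at the right: it fills about x 0.31 to 0.66, y -0.40 to -0.11, up to 0.32 m above the worktop; go round or over it
- shelf_edge (a point): middle of the front edge of the timber shelf over the oven behind the work, a fixed obstacle: the shelf lies 0.257 to 0.288 m above the worktop from x = 0.675 on; wall cabinets hang over it from x = 0.63 on, higher than 0.457 m
- oil: tall oil bottle, 61 x 61 x 268 mm, at the back left; leave it standing. Origin under its centre
- spice: red-capped spice jar, 45 x 45 x 106 mm, at the right beside the dish rack; leave it standing. Origin under its centre
- mug: white mug, 82 x 112 x 94 mm, at the back right; leave it. Origin under its centre
- fruit: lemon, 71 x 53 x 51 mm, at the front right; leave it. Origin under its centre

How it is judged:
By the outcome, as a careful person would: the job done as asked, in the order asked, and still so for the second after the job is handed in, with the robot touching nothing.
It also fails if it takes over 72 s, if anything falls off the work surface, if the arm or the gripper's body presses on something with over 40 N, if the wrist force passes 120 N, or if a joint passes its speed limit or range.

### The arm

A 6-joint arm with a two-finger parallel gripper is mounted at the origin on a cart in front of the work surface, level with it; the furniture and walls round the work are solid. World frame = base frame: x ahead of the robot, y to its left, z up, the work surface at z = 0. Lengths are in m, angles in rad, forces in N, time in s.
With the tool pointing down it reaches from about 0.25 to 0.775 m from the base axis. Payload 4 kg.
Tool frame: the origin (TCP) lies on the centre line of the jaws, within the pads' length; the fingertips stand 8 mm ahead of it and the grasp point (between the pads) lies 11 mm behind it; y points along the fingers, x is the direction in which the jaws open and shut, and the axes are right-handed (so a half turn about y gives the same grasp; the last joint's range is limited). The gripper opens to 94 mm and grips with 3 to 60 N. Pads are 16 mm wide; open, the fingers measure 119 mm over their backs; the gripper's body (75 mm by 177 mm) begins 78 mm behind the grasp point.
Start: joints at [1.09, 0.087, 1.371, -0, 1.684, -0.103], TCP at [0.203, 0.511, 0.214] pointing down, gripper open.
Joint ranges: [-3.1, 3.1], [-0.76, 2.03], [0.27, 2.55], [-1.08, 4.22], [0.17, 2.65], [-2.57, 2.57]. Speed limits (rad/s): [2.79, 2.79, 3.14, 3.14, 3.14, 3.14].

### API

Orientations are given as [roll, pitch, yaw] about the fixed x, y, z axes, in that order (R = Rz(yaw) Ry(pitch) Rx(roll)).
In Python, from bench import robot gives the robot as it stands.
- The arm moves only by the tool step_arm, never from a script. Its argument "commands" is a list of rows, each an object with "xyz": the shift along the world's x, y, z in m, a list of three; "twist": the turn, a rotation vector about the world's x, y, z in degrees, a list of three. In form: [{"xyz": [tx, ty, tz], "twist": [ax, ay, az]}, ...]. A call has 1 to 12 rows; each row is the pose to reach, as a shift and turn from the pose commanded when the call began; what a row does not reach only later rows make up. A row lasts 1/12 s, in which the tool goes at most 41.7 mm and 7.16 degrees, less where a joint would pass 70% of its speed; a pose out of reach is approached as far as the arm can. A call with a gripper value outside its range is refused whole. "fingers" is the closure in counts, from 0 (fully open) to 255 (shut), set as the call begins (left out, the last holds). The fingers move at their own pace and stop on an object; the grip force is fixed at half the most. Time passes only in rows, so rows that repeat a pose let the fingers close. It gives the time, the measured TCP pose, the force and the opening at its end, in the units of the state.
- robot.get_obs(): the state, without advancing time (a new reading comes with each control period).
- robot.snapshot(name): name is "side" or "top"; returns (picture, depth): 420x560x3 uint8, red, green, blue; 420x560 float32, m along the optical axis (not along the pixel's ray), 0 where there is no reading.
- robot.camera_info(name): a dict with "fx", "fy", "cx", "cy" (pixels), "R" (3x3) and "t" (3): a world point X has camera coordinates R X + t. Camera axes: x right, y down, z forward; pixel columns grow to the right and rows downward; lengths in m; the calibration is good to about 2 mm. A picture is of the moment at which its call begins. camera_info takes no time and is no camera call.
- robot.close_job(): hands the job in, once; it reports no verdict.
The state is a dict: "time": time; "joint_positions": joint angles; "qvel": joint speeds; "joint_torque": joint torques, N m; "tool_pos": TCP position; "ee_rot": TCP orientation; "wrist_force": force on the tool from outside, world axes, zero at the start; "wrist_torque": the same for the moment, N m; "width": finger opening in m.
Only numpy, scipy, OpenCV 4.12 (cv2) and the standard library are available. Lean on these libraries where they do the work, as an engineer would, in place of code of your own. Each camera call takes 0.05 s, during which the arm holds its last target.

## Working session

There is one attempt and no reset: what is moved stays moved. The work goes in short steps, Python scripts to look and compute and a tool call to move; the robot and the scene stay as the last step left them, time stands still between calls to the robot, and variables do not carry over. Pictures are saved under pics/ and viewed, and the job is handed in when it is done.

Besides the shell and the picture viewer there is one more tool, called as name([rows], argument=value, ...), one row to a line, values as JSON. step_arm: Moves the arm, as the interface text tells. Its arguments: {"type":"object","properties":{"commands":{"type":"array"},"fingers":{"type":"number"}},"required":["commands"]}

```bash
ls; mkdir -p pics
python3 - <<'E'
from bench import robot
import cv2,numpy as np
print(robot.get_obs())
for n in ("side","top"):
    p,d=robot.snapshot(n); cv2.imwrite(f"pics/{n}0.png",p[:,:,::-1]); np.save(f"pics/{n}0.npy",d); np.save(f"pics/{n}0_rgb.npy",p)
    print(n,robot.camera_info(n))
E
```

```text
pics
{'time': 0.0, 'joint_positions': array([ 1.08990179e+00,  8.79646011e-02,  1.37223094e+00, -3.55736610e-06,
        1.68358473e+00, -1.03146953e-01]), 'qvel': array([-0.00052229, -0.00060324,  0.00050629, -0.0001919 ,  0.0012818 ,
       -0.00019444]), 'joint_torque': array([-5.05142270e-04, -3.40175772e+01, -3.02430296e+01,  7.16672279e-02,
        3.29330668e-02, -1.76383292e-04]), 'tool_pos': array([0.2026426 , 0.51074805, 0.21231074]), 'ee_rot': array([-1.5705746 ,  0.00217635,  1.19304859]), 'wrist_force': array([-0.88071108,  0.01006969, -1.16798188]), 'wrist_torque': array([ 0.00947202, -0.08246069,  0.00691425]), 'width': 0.09359855717930243}
side {'fx': 528.0898039076488, 'fy': 528.0898039076488, 'cx': 275.6645960816191, 'cy': 214.65130936246229, 'R': array([[-0.84171451, -0.53971902,  0.01483442],
       [-0.27565576,  0.40594779, -0.87133248],
       [ 0.46425272, -0.73750239, -0.4904688 ]]), 't': array([0.49830768, 0.26630185, 1.36776956])}
top {'fx': 446.7509872968783, 'fy': 446.7509872968783, 'cx': 281.18525312350835, 'cy': 212.03492707188641, 'R': array([[ 0.01198379, -0.9996601 ,  0.02315331],
       [-0.99808585, -0.01336345, -0.06038263],
       [ 0.06067151, -0.02238538, -0.99790674]]), 't': array([0.05214845, 0.56756351, 1.18614865])}
```

View pics/side0.png

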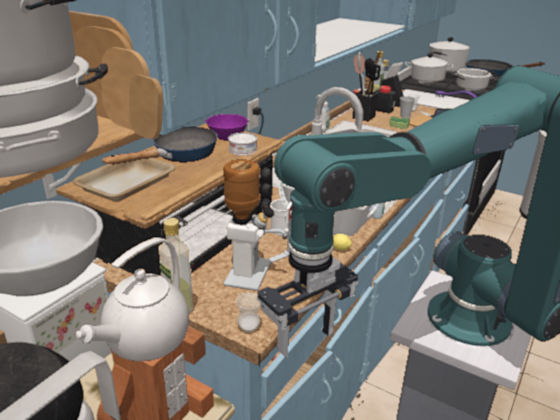

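View pics/top0.png

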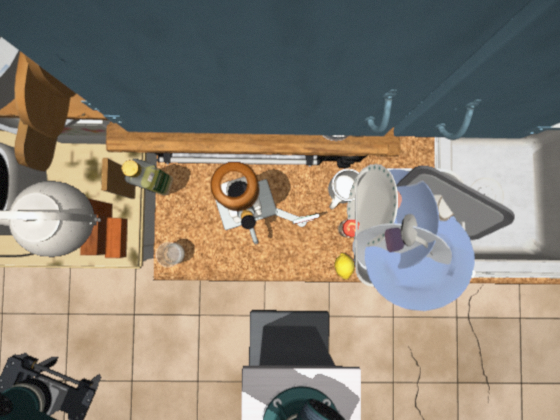

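The side view shows the glass near (249,314), the dispenser near (245,250), and the arm hiding the tag. In the top view the glass is near (172,250), the bottle at (235,185), the cap at (248,219) and the tag at about (298,217). I'll enlarge these areas.

Run:
```python
import cv2,numpy as np
for n,(r0,r1,c0,c1) in (("side",(150,340,180,320)),("top",(150,290,140,340))):
    p=np.load(f"pics/{n}0_rgb.npy")[r0:r1,c0:c1,::-1]
    s=4 if n=="top" else 3
    cv2.imwrite(f"pics/{n}0c.png",cv2.resize(p,None,fx=s,fy=s,interpolation=cv2.INTER_CUBIC))
```

```text
(no output)
```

View pics/side0c.png

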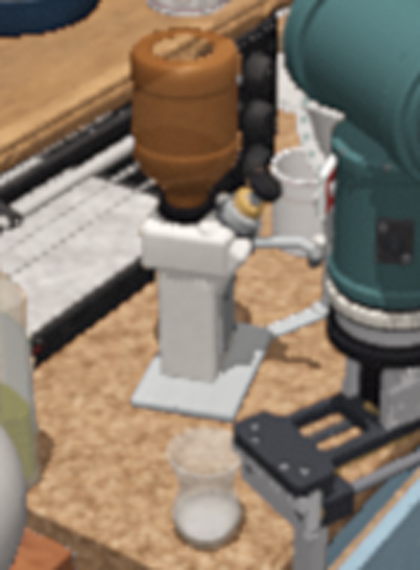

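View pics/top0c.png

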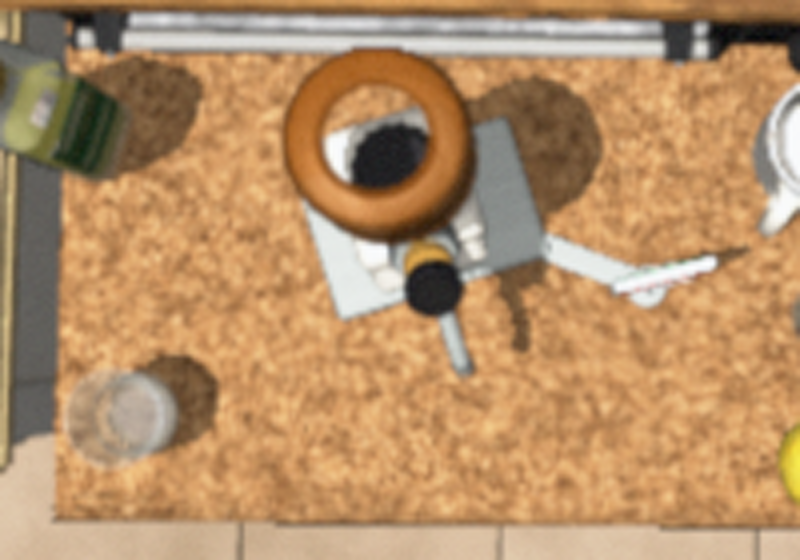

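```bash
cat > h.py <<'E'
import numpy as np
from bench import robot
from scipy.spatial.transform import Rotation as Rn
def onplane(cam,u,v,z):
    c=robot.camera_info(cam);R=np.array(c['R']);t=np.array(c['t'])
    o=-R.T@t; d=R.T@np.array([(u-c['cx'])/c['fx'],(v-c['cy'])/c['fy'],1])
    return o+d*(z-o[2])/d[2]
def bydepth(cam,u,v,D):
    c=robot.camera_info(cam);R=np.array(c['R']);t=np.array(c['t'])
    return R.T@(D*np.array([(u-c['cx'])/c['fx'],(v-c['cy'])/c['fy'],1])-t)
def proj(cam,X):
    c=robot.camera_info(cam);p=np.array(c['R'])@np.asarray(X)+c['t']
    return np.array([c['fx']*p[0]/p[2]+c['cx'],c['fy']*p[1]/p[2]+c['cy']])
E
python3 - <<'E'
from h import *
np.set_printoptions(precision=4,suppress=True)
T=lambda u,v,z: onplane("top",u/4+140,v/4+150,z)
S=lambda u,v,z: onplane("side",u/3+180,v/3+150,z)
P={}
for k,a in dict(FL=(342,320,.012),FR=(548,260,.012),BR=(505,117,.012),cap=(434,284,.217),spout=(466,368,.137),tagL=(613,287,.176),tagR=(717,262,.176),glrim=(114,417,.087),glfoot=(137,412,.003)).items():
    P[k]=T(*a);print(k,P[k])
for k,a in dict(FL=(235,418,.012),BL=(132,402,.012),glrim=(206,455,.087),glfoot=(207,520,.003)).items():
    print('side',k,S(*a))
v=P['FL']-P['FR'];print('yaw',np.degrees(np.arctan2(v[1],v[0]))-90, np.linalg.norm(v), np.linalg.norm(P['BR']-P['FR']))
for u,v in [(434,284),(665,274),(117,417),(137,412)]:
    D=np.load('pics/top0.npy');uu,vv=int(u/4+140),int(v/4+150);print(bydepth("top",uu,vv,D[vv,uu]))
print('camorigin side',-np.array(robot.camera_info('side')['R']).T@robot.camera_info('side')['t'])
E
```

```text
FL [0.5168 0.2084 0.012 ]
FR [0.559  0.0705 0.012 ]
BR [0.6557 0.1008 0.012 ]
cap [0.5336 0.1367 0.217 ]
spout [0.4864 0.1207 0.137 ]
tagL [0.5348 0.0345 0.176 ]
tagR [ 0.5502 -0.0262  0.176 ]
glrim [0.4529 0.342  0.087 ]
glfoot [0.4533 0.3457 0.003 ]
side FL [0.5093 0.2167 0.012 ]
side BL [0.6015 0.2496 0.012 ]
side glrim [0.4461 0.3506 0.087 ]
side glfoot [0.4568 0.3354 0.003 ]
yaw 17.01518182263939 0.14423306241010453 0.10136536976110357
[0.5335 0.1377 0.2195]
[0.5439 0.0049 0.1774]
[0.4506 0.359  0.0061]
[0.4535 0.3454 0.0074]
camorigin side [-0.1422  1.1696  0.8955]
```

Run:
```python
from h import *
np.set_printoptions(precision=3,suppress=True,linewidth=150)
D=np.load('pics/top0.npy')
for v in range(180,285,15):
    print(v,[tuple(np.round(bydepth("top",u,v,D[v,u]),2)) for u in (100,115,130,142,150,160,172)])
# bottle centre: ring
for u,v,z in ((235,185,.34),): print(onplane("top",u,v,z))
o=robot.get_obs();print(Rn.from_euler('xyz',o['ee_rot']).as_matrix())
```

```text
180 [(np.float64(0.66), np.float64(0.59), np.float64(-0.11)), (np.float64(0.64), np.float64(0.49), np.float64(0.06)), (np.float64(0.62), np.float64(0.41), np.float64(0.2)), (np.float64(0.62), np.float64(0.38), np.float64(0.21)), (np.float64(0.63), np.float64(0.36), np.float64(0.19)), (np.float64(0.63), np.float64(0.36), np.float64(0.13)), (np.float64(0.65), np.float64(0.35), np.float64(0.01))]
195 [(np.float64(0.62), np.float64(0.59), np.float64(-0.12)), (np.float64(0.62), np.float64(0.55), np.float64(-0.12)), (np.float64(0.62), np.float64(0.49), np.float64(-0.07)), (np.float64(0.62), np.float64(0.48), np.float64(-0.13)), (np.float64(0.63), np.float64(0.49), np.float64(-0.26)), (np.float64(0.61), np.float64(0.39), np.float64(-0.0)), (np.float64(0.61), np.float64(0.36), np.float64(-0.01))]
210 [(np.float64(0.57), np.float64(0.56), np.float64(-0.02)), (np.float64(0.57), np.float64(0.55), np.float64(-0.11)), (np.float64(0.57), np.float64(0.5), np.float64(-0.12)), (np.float64(0.58), np.float64(0.47), np.float64(-0.13)), (np.float64(0.58), np.float64(0.49), np.float64(-0.27)), (np.float64
[... 1090 characters left out ...]
 np.float64(0.47), np.float64(-0.13)), (np.float64(0.44), np.float64(0.49), np.float64(-0.29)), (np.float64(0.45), np.float64(0.37), np.float64(0.07)), (np.float64(0.45), np.float64(0.35), np.float64(0.0))]
270 [(np.float64(0.34), np.float64(0.89), np.float64(-0.92)), (np.float64(0.34), np.float64(0.82), np.float64(-0.92)), (np.float64(0.34), np.float64(0.75), np.float64(-0.92)), (np.float64(0.34), np.float64(0.69), np.float64(-0.91)), (np.float64(0.34), np.float64(0.65), np.float64(-0.92)), (np.float64(0.41), np.float64(0.38), np.float64(0.0)), (np.float64(0.41), np.float64(0.35), np.float64(-0.0))]
[0.599 0.158 0.34 ]
[[ 0.369 -0.001 -0.929]
 [ 0.929 -0.002  0.369]
 [-0.002 -1.     0.   ]]
```

```bash
cat >> h.py <<'E'
np.set_printoptions(precision=4,suppress=True,linewidth=150)
def tooldir(az,T):
    a,T=np.radians([az,T]); return np.array([np.cos(a)*np.sin(T),np.sin(a)*np.sin(T),-np.cos(T)])
def Rtool(az,T,xaz):
    y=tooldir(az,T); x=np.array([np.cos(np.radians(xaz)),np.sin(np.radians(xaz)),0]); x-=y*(x@y); x/=np.linalg.norm(x)
    return np.c_[x,y,np.cross(x,y)]
def delta(tcp,R):
    o=robot.get_obs(); Rc=Rn.from_euler('xyz',o['ee_rot'])
    tw=(Rn.from_matrix(R)*Rc.inv()).as_rotvec(degrees=True)
    print('t',round(o['time'],2),'now',o['tool_pos'],'xyz',np.asarray(tcp)-o['tool_pos'],'twist',tw,np.linalg.norm(tw),'F',o['wrist_force'],'w',o['width']); print('q',o['joint_positions'])
E
python3 - <<'E'
from h import *
R=Rtool(35,40,125)
g=np.array([.453,.343,.050])+.011*R[:,1]
delta(g-.13*R[:,1],R); print(g, R[:,1])
E
```

```text
t 0.1 now [0.2027 0.5108 0.2124] xyz [ 0.1877 -0.2117 -0.0713] twist [  4.9527 -41.3374  54.2872] 68.41356551871186 F [-0.3252  0.7218 -0.298 ] w 0.09397988510132062
q [ 1.0899  0.0879  1.3721 -0.      1.6836 -0.1031]
[0.4588 0.3471 0.0416] [ 0.5265  0.3687 -0.766 ]
```

step_arm([
  {"xyz":[0.02,-0.025,0.0],"twist":[0.45,-3.8,4.9]},
  {"xyz":[0.04,-0.05,0.0],"twist":[0.9,-7.5,9.9]},
  {"xyz":[0.06,-0.075,0.0],"twist":[1.35,-11.3,14.8]},
  {"xyz":[0.08,-0.1,0.0],"twist":[1.8,-15,19.7]},
  {"xyz":[0.1,-0.125,0],"twist":[2.25,-18.8,24.7]},
  {"xyz":[0.12,-0.15,-0.01],"twist":[2.7,-22.5,29.6]},
  {"xyz":[0.14,-0.17,-0.02],"twist":[3.15,-26.3,34.5]},
  {"xyz":[0.16,-0.19,-0.03],"twist":[3.6,-30,39.5]},
  {"xyz":[0.18,-0.205,-0.045],"twist":[4.05,-33.8,44.4]},
  {"xyz":[0.188,-0.212,-0.06],"twist":[4.5,-37.6,49.3]},
  {"xyz":[0.188,-0.212,-0.071],"twist":[4.95,-41.3,54.3]},
  {"xyz":[0.188,-0.212,-0.071],"twist":[4.95,-41.3,54.3]},
], fingers=0)

```text
time: 1.1
tool_pos: [0.3875, 0.2954, 0.1345]
ee_rot: [-2.258, -0.002, 2.181]
wrist_force: [-0.1, -1.5, -1.0]
width: 0.0938
```

Run:
```python
from h import *
import cv2
R=Rtool(35,40,125)
g=np.array([.453,.343,.050])+.011*R[:,1]
delta(g-.13*R[:,1],R)
for n in ("side","top"):
    p,d=robot.snapshot(n); np.save(f"pics/{n}1.npy",d)
    r0,r1,c0,c1=((150,340,180,360) if n=="side" else (150,290,140,340))
    cv2.imwrite(f"pics/{n}1c.png",cv2.resize(p[r0:r1,c0:c1,::-1],None,fx=4 if n=="top" else 3,fy=4 if n=="top" else 3,interpolation=cv2.INTER_CUBIC))
```

```text
t 1.1 now [0.3875 0.2954 0.1345] xyz [0.0028 0.0037 0.0066] twist [ 0.254  -0.5981  0.0221] 0.6502051005771037 F [-0.0668 -1.5088 -1.0459] w 0.09382936891298599
q [ 0.471  -0.5264  2.1794  0.1245  0.8104 -1.7634]
```

View pics/side1c.png

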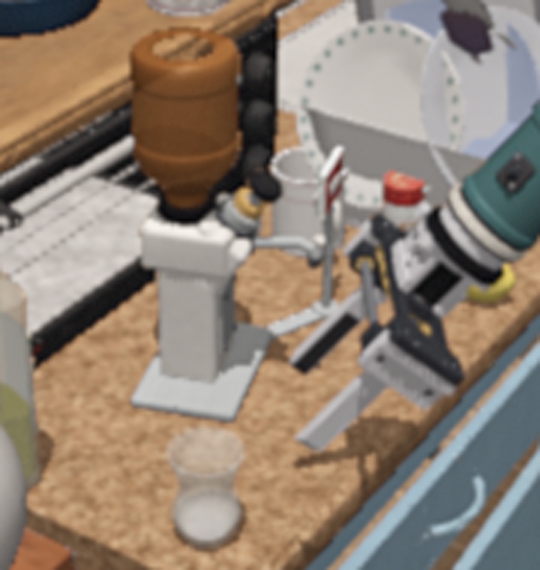

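View pics/top1c.png

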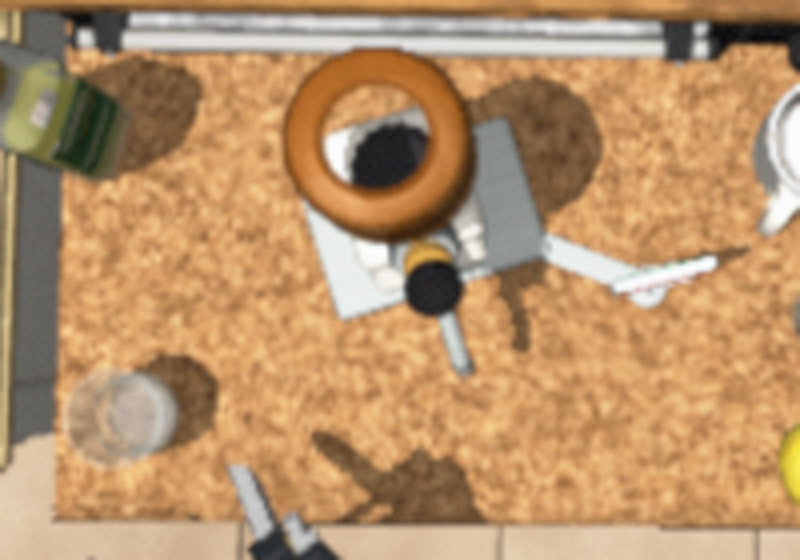

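step_arm([
  {"xyz":[0.01,0.007,-0.006],"twist":[0.2,-0.5,0]},
  {"xyz":[0.023,0.017,-0.026],"twist":[0.2,-0.5,0]},
  {"xyz":[0.036,0.026,-0.046],"twist":[0.2,-0.5,0]},
  {"xyz":[0.049,0.035,-0.065],"twist":[0.2,-0.5,0]},
  {"xyz":[0.06,0.044,-0.082],"twist":[0.2,-0.5,0]},
  {"xyz":[0.069,0.05,-0.092],"twist":[0.2,-0.5,0]},
  {"xyz":[0.069,0.05,-0.092],"twist":[0.2,-0.5,0]},
  {"xyz":[0.069,0.05,-0.092],"twist":[0.2,-0.5,0]},
])

```text
time: 1.87
tool_pos: [0.4606, 0.3511, 0.0516]
ee_rot: [-2.278, -0.0, 2.184]
wrist_force: [0.5, -0.4, 0.5]
width: 0.0941
```

Run:
```python
from h import *
import cv2
R=Rtool(35,40,125)
g=np.array([.452,.343,.050])+.011*R[:,1]
delta(g,R)
for n in ("side","top"):
    p,d=robot.snapshot(n); np.save(f"pics/{n}2.npy",d)
    r0,r1,c0,c1=((150,340,180,360) if n=="side" else (190,290,140,260))
    cv2.imwrite(f"pics/{n}2c.png",cv2.resize(p[r0:r1,c0:c1,::-1],None,fx=5 if n=="top" else 3,fy=5 if n=="top" else 3,interpolation=cv2.INTER_CUBIC))
```

```text
t 1.87 now [0.4606 0.3511 0.0516] xyz [-0.0028 -0.004  -0.01  ] twist [-0.3015  0.4149 -0.1431] 0.5324806160216758 F [ 0.4934 -0.393   0.4585] w 0.0941294529153005
q [ 0.5155 -0.1592  2.1216  0.1385  0.4784 -1.7683]
```

View pics/side2c.png

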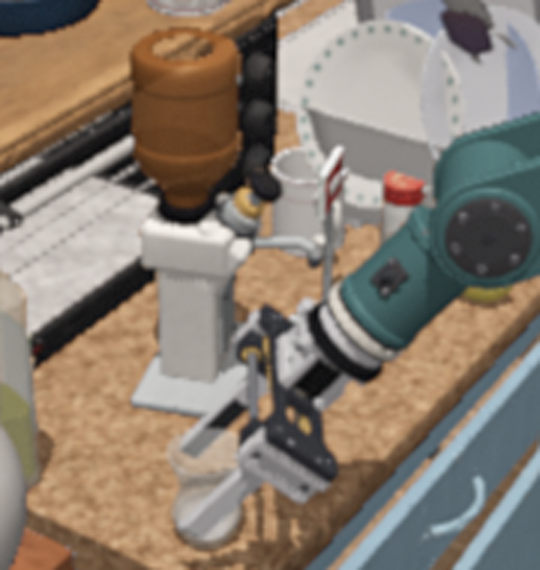

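View pics/top2c.png

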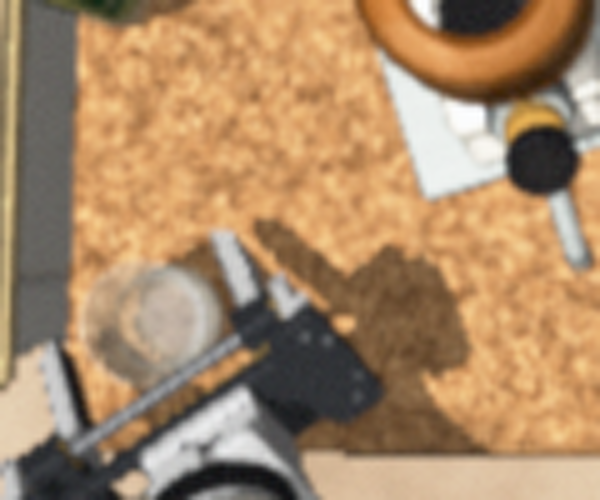

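step_arm([
  {"xyz":[-0.002,-0.003,-0.009],"twist":[-0.3,0.4,0]},
  {"xyz":[-0.002,-0.003,-0.009],"twist":[-0.3,0.4,0]},
  {"xyz":[-0.002,-0.003,-0.009],"twist":[-0.3,0.4,0]},
])

```text
time: 2.22
tool_pos: [0.4574, 0.3459, 0.0415]
ee_rot: [-2.269, 0.001, 2.183]
wrist_force: [-0.7, 1.0, -0.6]
width: 0.094
```

step_arm([
  {"xyz":[0,0,0],"twist":[0,0,0]},
  {"xyz":[0,0,0],"twist":[0,0,0]},
  {"xyz":[0,0,0],"twist":[0,0,0]},
  {"xyz":[0,0,0],"twist":[0,0,0]},
  {"xyz":[0,0,0],"twist":[0,0,0]},
  {"xyz":[0,0,0],"twist":[0,0,0]},
  {"xyz":[0,0,0],"twist":[0,0,0]},
  {"xyz":[0,0,0],"twist":[0,0,0]},
], fingers=255)

```text
time: 2.88
tool_pos: [0.458, 0.3463, 0.0416]
ee_rot: [-2.269, 0.001, 2.183]
wrist_force: [0.3, -0.9, -0.5]
width: 0.0598
```

Run:
```python
from h import *
import cv2
R=Rtool(35,40,125)
g=np.array([.452,.343,.050])+.011*R[:,1]
delta(g,R)
for n in ("side",):
    p,d=robot.snapshot(n); 
    r0,r1,c0,c1=(200,340,200,340)
    cv2.imwrite(f"pics/{n}3c.png",cv2.resize(p[r0:r1,c0:c1,::-1],None,fx=4,fy=4,interpolation=cv2.INTER_CUBIC))
```

```text
t 2.88 now [0.458  0.3463 0.0416] xyz [-0.0002  0.0008 -0.    ] twist [ 0.0354  0.0349 -0.0851] 0.09853019094560572 F [ 0.2851 -0.9296 -0.5182] w 0.05979841557600011
q [ 0.5093 -0.1523  2.135   0.1458  0.4675 -1.7807]
```

View pics/side3c.png

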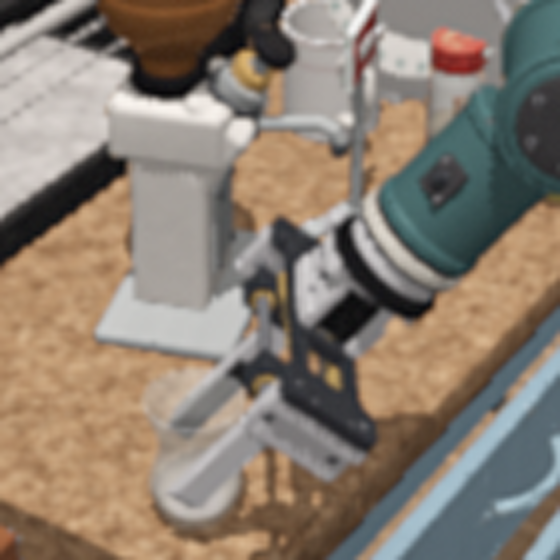

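step_arm([
  {"xyz":[0,0,0],"twist":[0,0,0]},
  {"xyz":[0,0,0],"twist":[0,0,0]},
  {"xyz":[0,0,0],"twist":[0,0,0]},
  {"xyz":[0,0,0],"twist":[0,0,0]},
], fingers=255)

```text
time: 3.27
tool_pos: [0.458, 0.3463, 0.0416]
ee_rot: [-2.269, 0.001, 2.183]
wrist_force: [0.1, 0.7, 1.0]
width: 0.0596
```

step_arm([
  {"xyz":[0,0,0],"twist":[0,0,0]},
  {"xyz":[0,0,0],"twist":[0,0,0]},
  {"xyz":[0,0,0.005],"twist":[0,0,0]},
  {"xyz":[0,0,0.01],"twist":[0,0,0]},
  {"xyz":[0,0,0.01],"twist":[0,0,0]},
])

```text
time: 3.68
tool_pos: [0.4585, 0.3465, 0.0529]
ee_rot: [-2.271, 0.001, 2.183]
wrist_force: [-0.8, 0.0, 0.1]
width: 0.0595
```

Run:
```python
from h import *
import cv2
R=Rtool(35,40,125)
g=np.array([.452,.343,.050])+.011*R[:,1]
delta(g,R)
for n in ("side",'top'):
    p,d=robot.snapshot(n); 
    r0,r1,c0,c1=(200,340,200,340) if n=='side' else (190,290,140,260)
    cv2.imwrite(f"pics/{n}4c.png",cv2.resize(p[r0:r1,c0:c1,::-1],None,fx=4,fy=4,interpolation=cv2.INTER_CUBIC))
```

```text
t 3.68 now [0.4585 0.3465 0.0529] xyz [-0.0007  0.0005 -0.0113] twist [-0.0077  0.1274 -0.0824] 0.15189822859531646 F [-0.7859  0.0157  0.1137] w 0.05947897956238743
q [ 0.5093 -0.1709  2.1245  0.1381  0.4945 -1.7722]
```

View pics/side4c.png

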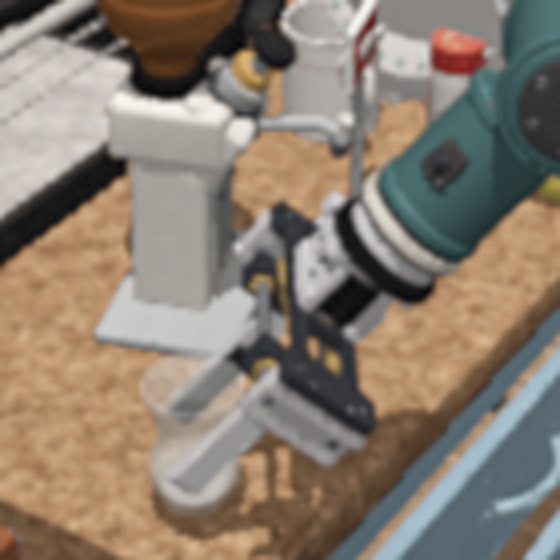

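View pics/top4c.png

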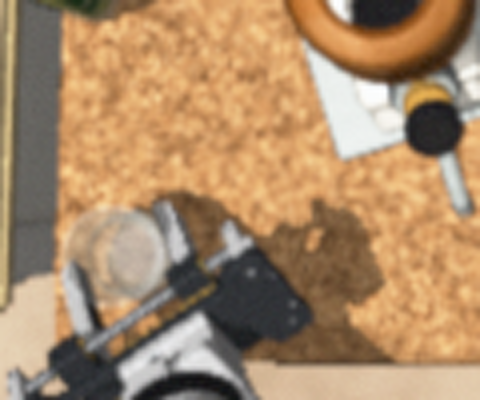

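Run:
```python
from h import *
import cv2
p=np.load('pics/top0_rgb.npy')[190:260,220:340,::-1]; cv2.imwrite('pics/t_noz.png',cv2.resize(p,None,fx=6,fy=6,interpolation=cv2.INTER_CUBIC))
p,_=robot.snapshot('side'); p=p[190:290,230:330,::-1]; cv2.imwrite('pics/s_noz.png',cv2.resize(p,None,fx=6,fy=6,interpolation=cv2.INTER_CUBIC))
```

```text
(no output)
```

View pics/t_noz.png

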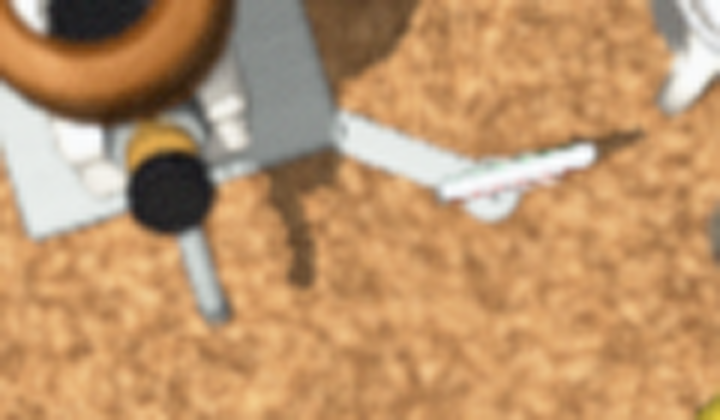

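View pics/s_noz.png

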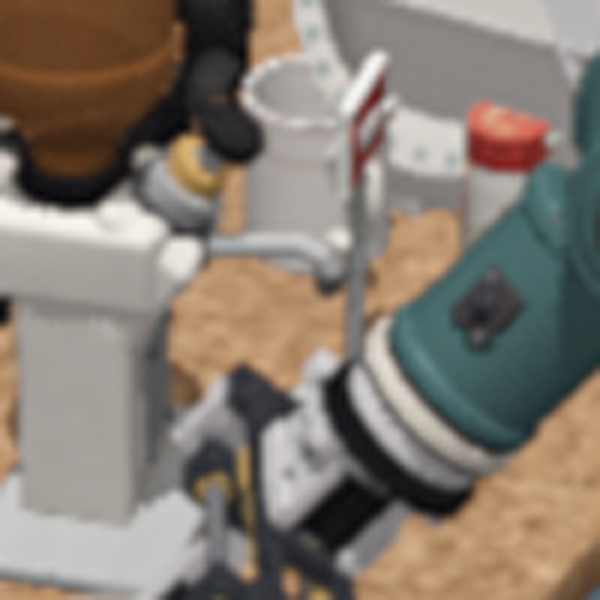

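Run:
```python
from h import *
print(onplane('side',285,237.2,.135), onplane('top',256.2,242,.14))
print('cap', onplane('side',230+237/6,190+140/6,.217),onplane('top',220+171/6,190+192/6,.217))
print('tag', onplane('side',230+350/6,190+100/6,.176),onplane('side',230+380/6,190+57/6,.176),onplane('top',220+441/6,190+190/6,.176),onplane('top',220+592/6,190+153/6,.176))
O=np.array([.5427,.1409])
for yaw in (15,17,19):
    c,s=np.cos(np.radians(yaw)),np.sin(np.radians(yaw))
    w=lambda x,y,z: np.r_[O+[c*x-s*y,s*x+c*y],z]
    print(yaw,'noz',w(-.06,0,.135),proj('top',w(-.06,0,.135)),proj('side',w(-.06,0,.135)),'tag',w(-.045,-.13,.151))
R=Rtool(17,40,107)
delta(np.array([.485,.122,.110])-.12*np.array([.956,.292,0])+.011*R[:,1],R)
```

```text
[0.4888 0.1174 0.135 ] [0.4864 0.1213 0.14  ]
cap [0.5173 0.1525 0.217 ] [0.5314 0.1367 0.217 ]
tag [0.534  0.0282 0.176 ] [ 0.5449 -0.0176  0.176 ] [0.535  0.0339 0.176 ] [ 0.5502 -0.0248  0.176 ]
15 noz [0.4847 0.1254 0.135 ] [254.5613 242.6682] [284.7336 238.9335] tag [0.5329 0.0037 0.151 ]
17 noz [0.4853 0.1234 0.135 ] [255.4001 242.4384] [284.9435 238.5448] tag [0.5377 0.0034 0.151 ]
19 noz [0.486  0.1214 0.135 ] [256.2303 242.1794] [285.1268 238.1528] tag [0.5425 0.0033 0.151 ]
t 3.83 now [0.4579 0.3462 0.0516] xyz [-0.0808 -0.2572  0.05  ] twist [  0.0474   0.0225 -18.0847] 18.084802211649052 F [ 0.2793 -0.615  -1.0131] w 0.05951476183255122
q [ 0.5093 -0.17    2.1258  0.1384  0.4942 -1.7725]
```

Run:
```python
from h import *
R=Rtool(18.5,40,108.5)
g=np.array([.486,.121,.0516+.0084])+.011*R[:,1]
delta(g-.12*np.array([.948,.317,0]),R); print(g)
```

```text
t 3.83 now [0.4579 0.3462 0.0516] xyz [-0.0789 -0.261  -0.    ] twist [  0.0471   0.0231 -16.5847] 16.58480910470887 F [ 0.2793 -0.615  -1.0131] w 0.05951476183255122
q [ 0.5093 -0.17    2.1258  0.1384  0.4942 -1.7725]
[0.4927 0.1232 0.0516]
```

step_arm([
  {"xyz":[-0.003,-0.01,0.003],"twist":[0,0,-0.5]},
  {"xyz":[-0.009,-0.03,0.005],"twist":[0,0,-2]},
  {"xyz":[-0.017,-0.057,0.005],"twist":[0,0,-3.6]},
  {"xyz":[-0.026,-0.085,0.005],"twist":[0,0,-5.4]},
  {"xyz":[-0.034,-0.113,0.005],"twist":[0,0,-7.2]},
  {"xyz":[-0.043,-0.141,0.005],"twist":[0,0,-9]},
  {"xyz":[-0.051,-0.169,0.005],"twist":[0,0,-10.7]},
  {"xyz":[-0.06,-0.197,0.005],"twist":[0,0,-12.5]},
  {"xyz":[-0.068,-0.225,0.005],"twist":[0,0,-14.3]},
  {"xyz":[-0.075,-0.247,0.005],"twist":[0,0,-15.7]},
  {"xyz":[-0.078,-0.258,0.005],"twist":[0,0,-16.4]},
  {"xyz":[-0.079,-0.261,0.005],"twist":[0,0,-16.6]},
])

```text
time: 4.83
tool_pos: [0.3904, 0.0844, 0.0519]
ee_rot: [-2.262, -0.001, 1.891]
wrist_force: [0.3, 0.4, -0.1]
width: 0.0594
```

Run:
```python
from h import *
import cv2
R=Rtool(18.5,40,108.5)
delta([.4927,.1232,.0516],R)
for n in ("side",'top'):
    p,d=robot.snapshot(n); 
    r0,r1,c0,c1=(150,340,200,400) if n=='side' else (170,320,170,340)
    cv2.imwrite(f"pics/{n}5c.png",cv2.resize(p[r0:r1,c0:c1,::-1],None,fx=3,fy=3,interpolation=cv2.INTER_CUBIC))
```

```text
t 4.83 now [0.3904 0.0844 0.0519] xyz [ 0.1023  0.0388 -0.0003] twist [ 0.0595 -0.3981  0.1788] 0.4404678852778128 F [ 0.2582  0.3714 -0.0766] w 0.05943354012889676
q [-0.229  -0.7561  2.4542  0.4471  0.8804 -2.3068]
```

View pics/side5c.png

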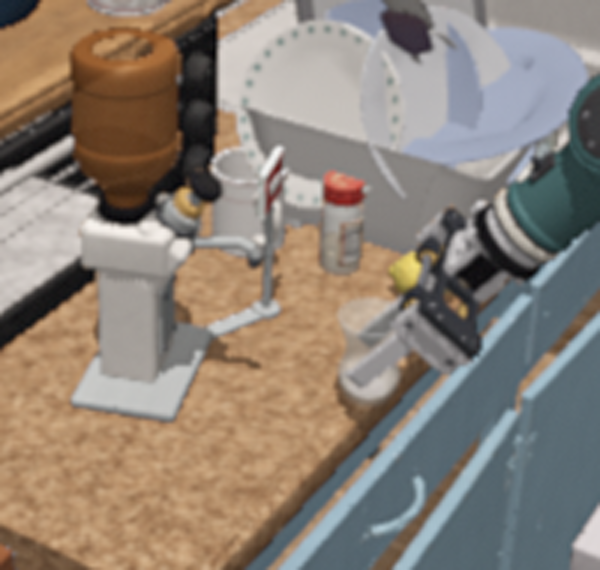

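View pics/top5c.png

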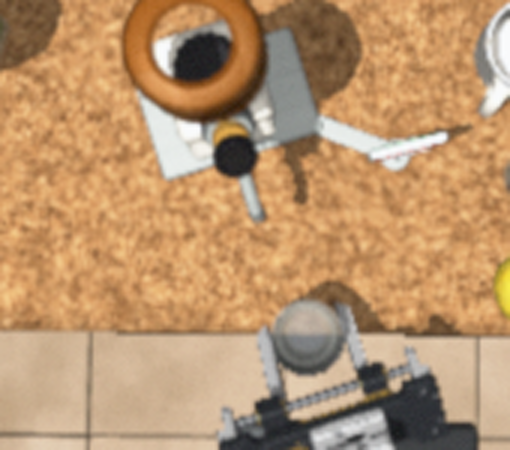

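step_arm([
  {"xyz":[0.012,0.005,0],"twist":[0,0,0]},
  {"xyz":[0.024,0.009,0],"twist":[0,0,0]},
  {"xyz":[0.035,0.013,0],"twist":[0,0,0]},
  {"xyz":[0.035,0.013,0],"twist":[0,0,0]},
  {"xyz":[0.035,0.013,0],"twist":[0,0,0]},
])

```text
time: 5.35
tool_pos: [0.4251, 0.1007, 0.0525]
ee_rot: [-2.262, -0.002, 1.898]
wrist_force: [-0.3, -0.9, -0.5]
width: 0.0592
```

Run:
```python
from h import *
R=Rtool(18.5,40,108.5)
delta([.4927,.1232,.0516],R)
```

```text
t 5.35 now [0.4251 0.1007 0.0525] xyz [ 0.0676  0.0225 -0.0009] twist [ 0.0396 -0.414  -0.2719] 0.49686295248860857 F [-0.2812 -0.8977 -0.5318] w 0.05920979990333147
q [-0.1232 -0.5977  2.3883  0.4184  0.7564 -2.2397]
```

step_arm([
  {"xyz":[0.01,0.003,0],"twist":[0,0,0]},
  {"xyz":[0.02,0.007,0],"twist":[0,0,0]},
  {"xyz":[0.03,0.01,0],"twist":[0,0,0]},
  {"xyz":[0.04,0.013,0],"twist":[0,0,0]},
  {"xyz":[0.05,0.017,0],"twist":[0,0,0]},
  {"xyz":[0.06,0.02,0],"twist":[0,0,0]},
  {"xyz":[0.067,0.022,0],"twist":[0,0,0]},
  {"xyz":[0.067,0.022,0],"twist":[0,0,0]},
  {"xyz":[0.067,0.022,0],"twist":[0,0,0]},
])

```text
time: 6.1
tool_pos: [0.492, 0.1215, 0.0525]
ee_rot: [-2.262, -0.001, 1.896]
wrist_force: [-0.3, -0.2, -0.6]
width: 0.0595
```

Run:
```python
from h import *
import cv2
R=Rtool(18.5,40,108.5)
delta([.4927,.1232,.0416],R)
for n in ("side",'top'):
    p,d=robot.snapshot(n); 
    r0,r1,c0,c1=(170,310,210,350) if n=='side' else (180,280,200,320)
    cv2.imwrite(f"pics/{n}6c.png",cv2.resize(p[r0:r1,c0:c1,::-1],None,fx=4,fy=4,interpolation=cv2.INTER_CUBIC))
```

```text
t 6.1 now [0.492  0.1215 0.0525] xyz [ 0.0007  0.0017 -0.0109] twist [ 0.049  -0.3831 -0.1236] 0.4055167657541814 F [-0.2503 -0.2331 -0.5721] w 0.05946434125413302
q [-0.0182 -0.3552  2.2558  0.3834  0.6141 -2.157 ]
```

View pics/side6c.png

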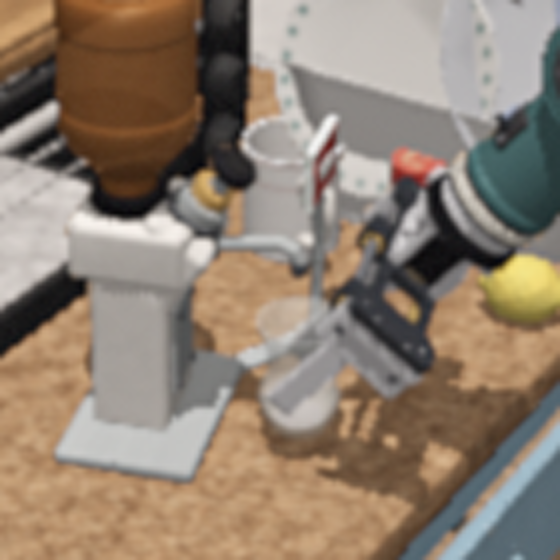

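View pics/top6c.png

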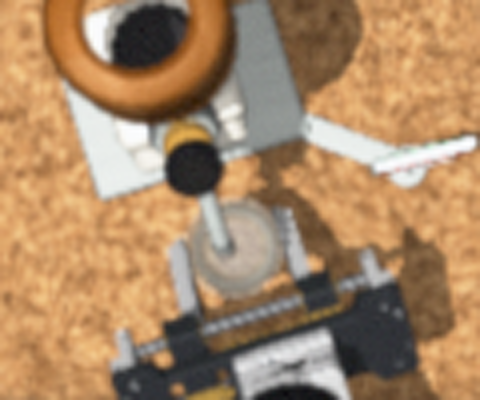

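Run:
```python
from h import *
print(onplane('top',260,241.7,.097),onplane('top',200+258/4,180+250/4,.097-.087), 'side rim',onplane('side',210+292/4,170+318/4,.097),'foot',onplane('side',210+300/4,170+415/4,.012))
```

```text
[0.487  0.1132 0.097 ] [0.4845 0.1032 0.01  ] side rim [0.491  0.1226 0.097 ] foot [0.487  0.1149 0.012 ]
```

Run:
```python
from h import *
R=Rtool(18.5,40,108.5)
t=np.array([.492,.1215,.0525]); g=t-.011*R[:,1]; print(g)
for z in (.06,.097): print(proj('top',[g[0],g[1],z]),proj('side',[g[0],g[1],z]))
# finger pads projected
for s in(-1,1): print('pad',(proj('top',g+s*.03*R[:,0])-[200,180])*4)
import cv2
p,_=robot.snapshot('top');p=p[210:270,225:305,::-1]; cv2.imwrite('pics/t7.png',cv2.resize(p,None,fx=9,fy=9,interpolation=cv2.INTER_CUBIC))
```

```text
[0.4853 0.1193 0.0609]
[257.9914 242.2489] [285.0953 260.6934]
[257.567  242.3541] [285.4116 249.5858]
pad [276.2643 234.7466]
pad [187.4907 263.2949]
```

View pics/t7.png

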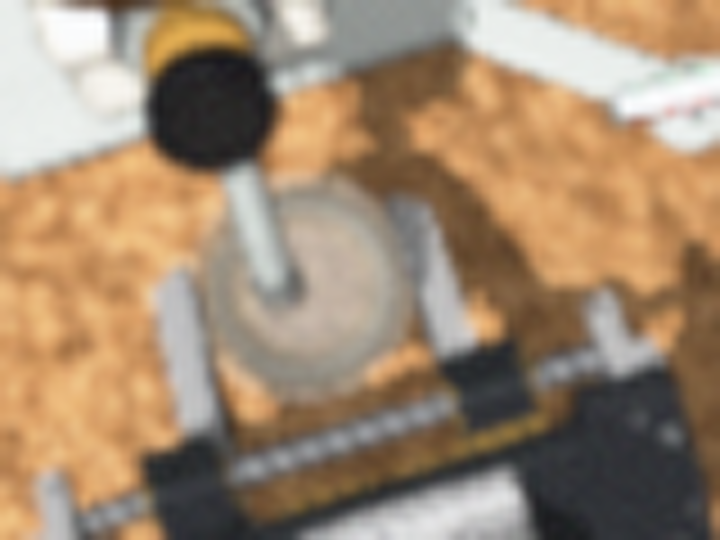

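step_arm([
  {"xyz":[0.0,0.001,-0.003],"twist":[0,0,0]},
  {"xyz":[0.0,0.002,-0.006],"twist":[0,0,0]},
  {"xyz":[0,0.002,-0.009],"twist":[0,0,0]},
  {"xyz":[0,0.002,-0.0105],"twist":[0,0,0]},
  {"xyz":[0,0.002,-0.0105],"twist":[0,0,0]},
  {"xyz":[0,0.002,-0.0105],"twist":[0,0,0]},
])

```text
time: 6.75
tool_pos: [0.4924, 0.1233, 0.0419]
ee_rot: [-2.263, -0.001, 1.895]
wrist_force: [-0.4, -0.5, -0.4]
width: 0.0596
```

step_arm([
  {"xyz":[0,0,0],"twist":[0,0,0]},
  {"xyz":[0,0,0],"twist":[0,0,0]},
  {"xyz":[0,0,0],"twist":[0,0,0]},
  {"xyz":[0,0,0],"twist":[0,0,0]},
  {"xyz":[0,0,0],"twist":[0,0,0]},
  {"xyz":[0,0,0],"twist":[0,0,0]},
  {"xyz":[0,0,0],"twist":[0,0,0]},
  {"xyz":[0,0,0],"twist":[0,0,0]},
], fingers=0)

```text
time: 7.42
tool_pos: [0.4926, 0.1233, 0.0422]
ee_rot: [-2.263, -0.001, 1.895]
wrist_force: [0.0, 0.3, 0.3]
width: 0.0936
```

Run:
```python
from h import *
import cv2
R=Rtool(18.5,40,108.5)
delta([.4927,.1232,.0416],R)
for n in ("side",'top'):
    p,d=robot.snapshot(n); 
    r0,r1,c0,c1=(170,310,210,350) if n=='side' else (200,280,220,320)
    cv2.imwrite(f"pics/{n}8c.png",cv2.resize(p[r0:r1,c0:c1,::-1],None,fx=5,fy=5,interpolation=cv2.INTER_CUBIC)[:600])
```

```text
t 7.42 now [0.4926 0.1233 0.0422] xyz [ 0.0001 -0.0001 -0.0006] twist [ 0.0499 -0.3352 -0.0792] 0.34806111498643993 F [0.0092 0.2872 0.3376] w 0.09358500395942561
q [-0.0114 -0.3342  2.2661  0.3941  0.5817 -2.167 ]
```

View pics/side8c.png

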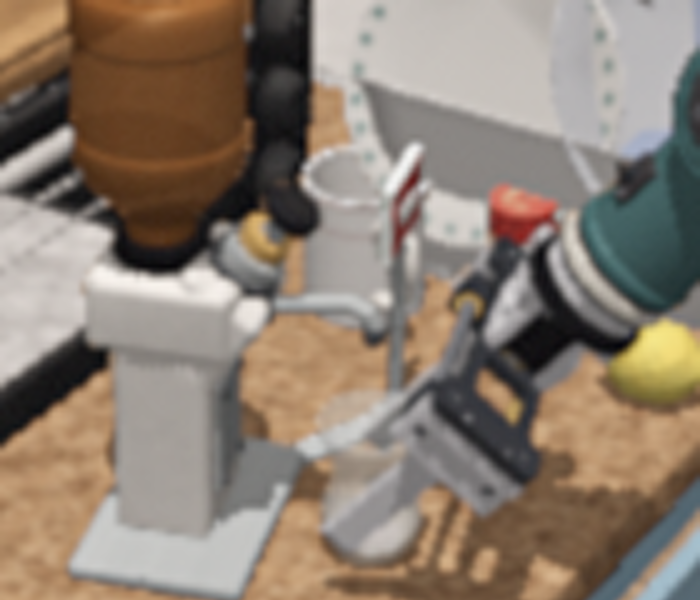

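View pics/top8c.png

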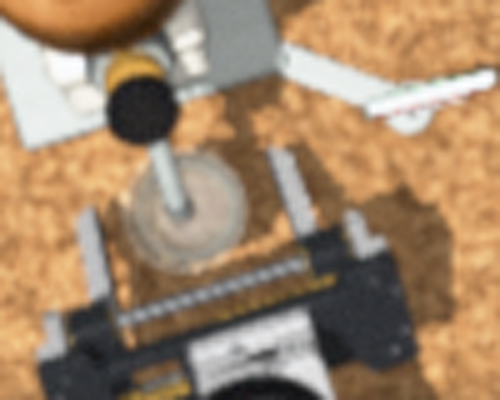

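step_arm([
  {"xyz":[-0.008,-0.0027,0.01],"twist":[0,0,0]},
  {"xyz":[-0.018,-0.006,0.023],"twist":[0,0,0]},
  {"xyz":[-0.03,-0.01,0.038],"twist":[0,0,0]},
  {"xyz":[-0.042,-0.014,0.053],"twist":[0,0,0]},
  {"xyz":[-0.054,-0.018,0.068],"twist":[0,0,0]},
  {"xyz":[-0.066,-0.022,0.083],"twist":[0,0,0]},
  {"xyz":[-0.076,-0.025,0.103],"twist":[0,0,0]},
  {"xyz":[-0.078,-0.026,0.125],"twist":[0,0,0]},
  {"xyz":[-0.078,-0.026,0.15],"twist":[0,0,0]},
  {"xyz":[-0.078,-0.026,0.175],"twist":[0,0,0]},
  {"xyz":[-0.078,-0.026,0.2],"twist":[0,0,0]},
  {"xyz":[-0.078,-0.026,0.21],"twist":[0,0,0]},
])

```text
time: 8.52
tool_pos: [0.4157, 0.0971, 0.257]
ee_rot: [-2.269, 0.002, 1.895]
wrist_force: [0.3, 1.1, 0.7]
width: 0.0938
```

Run:
```python
from h import *
import cv2
D=np.load('pics/top0.npy');P=np.load('pics/top0_rgb.npy').astype(int)
pts=[]
for v in range(212,232):
    for u in range(238,260):
        if P[v,u].max()<70:
            pts.append(np.r_[bydepth('top',u,v,D[v,u]),u,v])
pts=np.array(pts);q=pts[:,:3]
m=(q[:,2]>.195)&(q[:,2]<.24);q=q[m];print(len(q),pts[m][:,3:].min(0),pts[m][:,3:].max(0))
print(q.mean(0),q.min(0),q.max(0))
# plane fit robust
A=np.c_[q[:,:2],np.ones(len(q))]
w=np.ones(len(q),bool)
for _ in range(6):
    c=np.linalg.lstsq(A[w],q[w,2],rcond=None)[0]; r=q[:,2]-A@c; w=abs(r)<max(.002,1.5*np.median(abs(r)))
n=np.array([-c[0],-c[1],1]);n/=np.linalg.norm(n);print('normal',n,'tilt',np.degrees(np.arccos(n[2])),'az',np.degrees(np.arctan2(n[1],n[0])),w.sum(),q[w].mean(0),np.std(r[w]))
R=Rtool(18.5,35,108.5)
delta([.5,.13,.3],R)
for n in ("side",'top'):
    p,d=robot.snapshot(n); np.save(f'pics/{n}9.npy',d);np.save(f'pics/{n}9_rgb.npy',p)
    cv2.imwrite(f"pics/{n}9.png",p[:,:,::-1])
    r0,r1,c0,c1=(190,310,230,330) if n=='side' else (200,280,220,320)
    cv2.imwrite(f"pics/{n}9c.png",cv2.resize(p[r0:r1,c0:c1,::-1],None,fx=5,fy=5,interpolation=cv2.INTER_CUBIC)[:600])
```

```text
141 [242. 216.] [254. 228.]
[0.5318 0.1377 0.2189] [0.518  0.1243 0.2078] [0.5448 0.1512 0.2273]
normal [-0.4586 -0.1273  0.8795] tilt 28.418310172482073 az -164.4906196421546 95 [0.5309 0.1372 0.2185] 0.0011265566836903798
t 8.52 now [0.4157 0.0971 0.257 ] xyz [0.0843 0.0329 0.043 ] twist [-1.5066  4.7889 -0.0677] 5.02075153213702 F [0.281  1.0538 0.6523] w 0.09381062477347295
q [-0.1431 -0.7548  2.0487  0.3121  1.2202 -2.0506]
```

View pics/side9c.png

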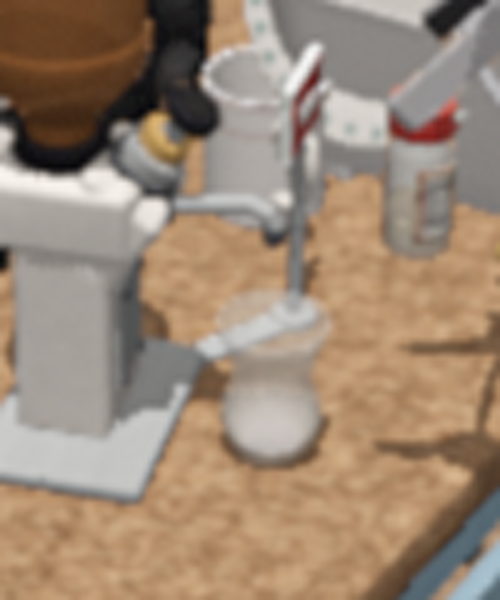

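View pics/top9c.png

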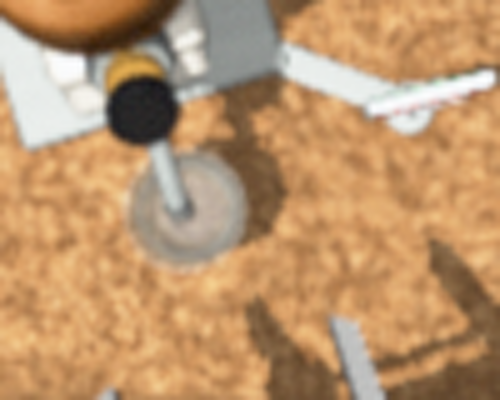

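View pics/side9.png

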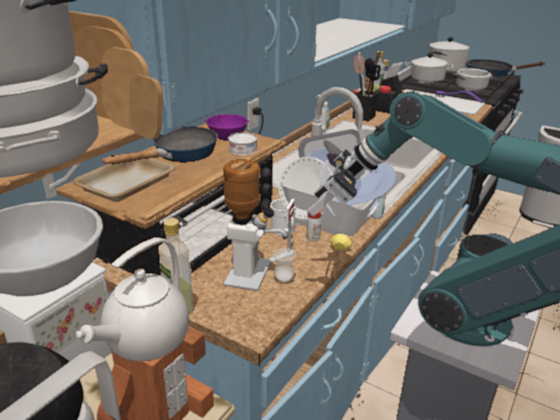

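Run:
```python
from h import *
for C in ([.531,.1365,.217],[.531,.140,.217],[.535,.1365,.217]): print((proj('side',C)-[230,190])*5,(proj('top',C)-[220,200])*5)
import cv2
p=np.load('pics/side9_rgb.npy')[195:230,250:290,::-1];cv2.imwrite('pics/capz.png',cv2.resize(p,None,fx=15,fy=15,interpolation=cv2.INTER_CUBIC))
R=Rtool(18.5,35,108.5); y=R[:,1];C=np.array([.531,.1365,.217]); print('y',y)
delta(C-.008*y-.05*y,R)   # tip 50mm before
```

```text
[192.4925  97.4773] [142.8449 110.838 ]
[188.8756 100.1009] [135.0063 110.7374]
[186.2305  95.4451] [142.9917 101.8989]
y [ 0.5439  0.182  -0.8192]
t 8.62 now [0.4153 0.0972 0.2549] xyz [0.0841 0.0288 0.0096] twist [-1.5049  4.6516 -0.0814] 4.889631264049389 F [ 0.3547  0.3593 -0.1335] w 0.09419736180885704
q [-0.1429 -0.7543  2.0517  0.312   1.2191 -2.0513]
```

View pics/capz.png

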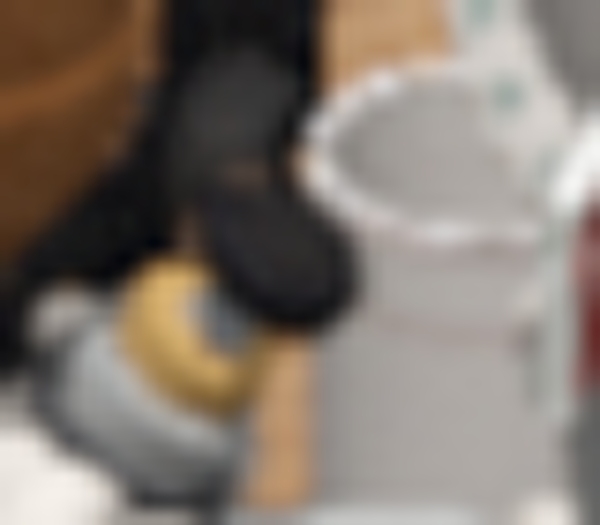

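step_arm([
  {"xyz":[0.008,0.003,0.001],"twist":[-0.1,0.4,0]},
  {"xyz":[0.016,0.006,0.002],"twist":[-0.3,0.9,0]},
  {"xyz":[0.024,0.009,0.003],"twist":[-0.5,1.5,0]},
  {"xyz":[0.032,0.011,0.004],"twist":[-0.7,2,0]},
  {"xyz":[0.04,0.014,0.005],"twist":[-0.8,2.5,0]},
  {"xyz":[0.048,0.017,0.006],"twist":[-1,3,0]},
  {"xyz":[0.056,0.02,0.007],"twist":[-1.1,3.5,0]},
  {"xyz":[0.064,0.022,0.008],"twist":[-1.3,4,0]},
  {"xyz":[0.072,0.025,0.009],"twist":[-1.5,4.6,0]},
  {"xyz":[0.08,0.028,0.01],"twist":[-1.5,4.6,0]},
  {"xyz":[0.084,0.029,0.01],"twist":[-1.5,4.6,0]},
  {"xyz":[0.084,0.029,0.01],"twist":[-1.5,4.6,0]},
], fingers=255)

```text
time: 9.62
tool_pos: [0.4984, 0.1265, 0.2602]
ee_rot: [-2.176, -0.003, 1.895]
wrist_force: [-0.3, -0.3, -0.1]
width: 0.0175
```

step_arm([
  {"xyz":[0,0,0],"twist":[0,0,0]},
  {"xyz":[0,0,0],"twist":[0,0,0]},
  {"xyz":[0,0,0],"twist":[0,0,0]},
  {"xyz":[0,0,0],"twist":[0,0,0]},
  {"xyz":[0,0,0],"twist":[0,0,0]},
  {"xyz":[0,0,0],"twist":[0,0,0]},
  {"xyz":[0,0,0],"twist":[0,0,0]},
  {"xyz":[0,0,0],"twist":[0,0,0]},
])

```text
time: 10.28
tool_pos: [0.4985, 0.1263, 0.2623]
ee_rot: [-2.179, -0.002, 1.895]
wrist_force: [0.3, -0.2, -1.0]
width: 0.0007
```

Run:
```python
from h import *
import cv2
R=Rtool(18.5,35,108.5); y=R[:,1];C=np.array([.531,.1365,.217])
delta(C-.008*y-.015*y,R)
for n in ("side",'top'):
    p,d=robot.snapshot(n)
    r0,r1,c0,c1=(140,260,220,360) if n=='side' else (170,270,200,320)
    cv2.imwrite(f"pics/{n}10c.png",cv2.resize(p[r0:r1,c0:c1,::-1],None,fx=5,fy=5,interpolation=cv2.INTER_CUBIC)[:600])
```

```text
t 10.28 now [0.4985 0.1263 0.2623] xyz [ 0.02    0.006  -0.0265] twist [-0.0436 -0.1879 -0.0699] 0.20513072306787927 F [ 0.3475 -0.1549 -0.9573] w 0.0007252842614087131
q [ 0.0219 -0.4498  1.8481  0.1877  1.1637 -1.8954]
```

View pics/side10c.png

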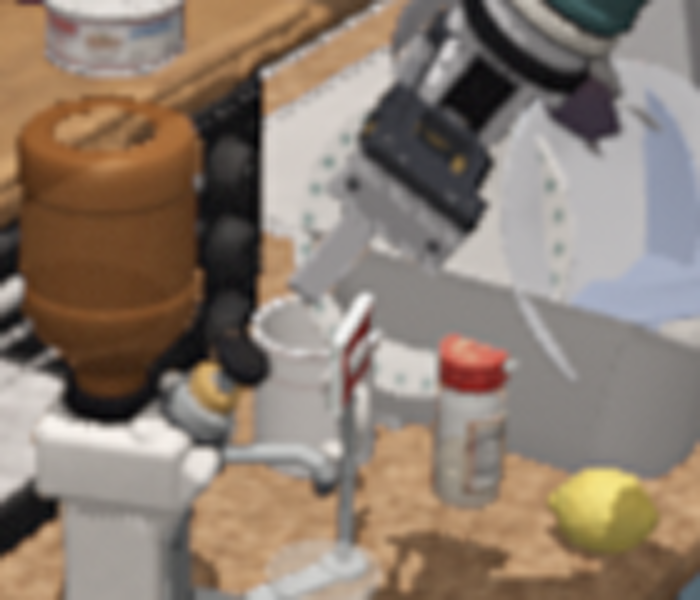

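View pics/top10c.png

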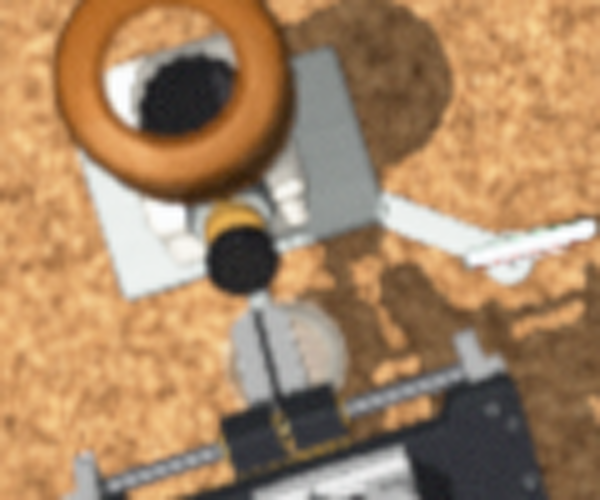

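step_arm([
  {"xyz":[0.007,0.002,-0.009],"twist":[0,0,0]},
  {"xyz":[0.014,0.004,-0.018],"twist":[0,0,0]},
  {"xyz":[0.02,0.006,-0.0265],"twist":[0,0,0]},
  {"xyz":[0.02,0.006,-0.0265],"twist":[0,0,0]},
])

```text
time: 10.72
tool_pos: [0.5181, 0.1324, 0.2327]
ee_rot: [-2.174, -0.003, 1.895]
wrist_force: [-0.5, 0.4, 0.1]
width: 0.0005
```

step_arm([
  {"xyz":[0.003,0.001,-0.004],"twist":[0,0,0]},
  {"xyz":[0.005,0.0018,-0.008],"twist":[0,0,0]},
  {"xyz":[0.008,0.0027,-0.012],"twist":[0,0,0]},
  {"xyz":[0.008,0.0027,-0.012],"twist":[0,0,0]},
])

```text
time: 11.05
tool_pos: [0.5268, 0.1351, 0.2233]
ee_rot: [-2.178, -0.002, 1.895]
wrist_force: [-1.8, -1.2, 1.0]
width: 0.0005
```

step_arm([
  {"xyz":[0.0015,0.0005,-0.002],"twist":[0,0,0]},
  {"xyz":[0.003,0.001,-0.004],"twist":[0,0,0]},
  {"xyz":[0.003,0.001,-0.004],"twist":[0,0,0]},
])

```text
time: 11.3
tool_pos: [0.5296, 0.136, 0.2196]
ee_rot: [-2.179, -0.002, 1.895]
wrist_force: [-1.4, -0.6, 1.5]
width: 0.0006
```

Run:
```python
from h import *
import cv2
R=Rtool(18.5,35,108.5); y=R[:,1];C=np.array([.531,.1365,.217])
delta(C-.008*y,R)
o=robot.get_obs();print('axial tip beyond C mm',1e3*((o['tool_pos']+.008*y-C)@y),'Fax',o['wrist_force']@-y)
for n in ("side",'top'):
    p,d=robot.snapshot(n)
    r0,r1,c0,c1=(140,260,220,360) if n=='side' else (170,270,200,320)
    cv2.imwrite(f"pics/{n}11c.png",cv2.resize(p[r0:r1,c0:c1,::-1],None,fx=5,fy=5,interpolation=cv2.INTER_CUBIC)[:600])
```

```text
t 11.3 now [0.5296 0.136  0.2196] xyz [-0.0029 -0.001   0.004 ] twist [-0.0421 -0.2033 -0.0731] 0.22016073052493731 F [-1.3964 -0.5931  1.5472] w 0.0006290416320535227
q [ 0.048  -0.3579  1.8721  0.1826  1.0453 -1.8907]
axial tip beyond C mm 5.0105928320397 Fax 2.134895754102014
```

View pics/side11c.png

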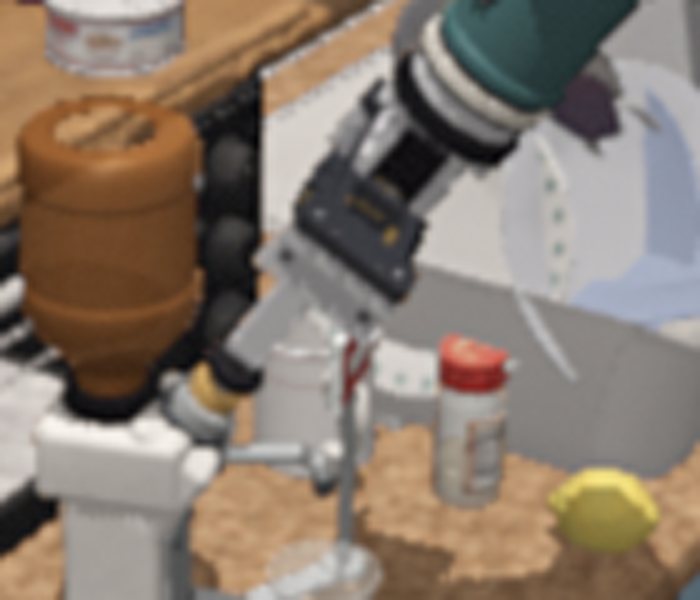

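View pics/top11c.png

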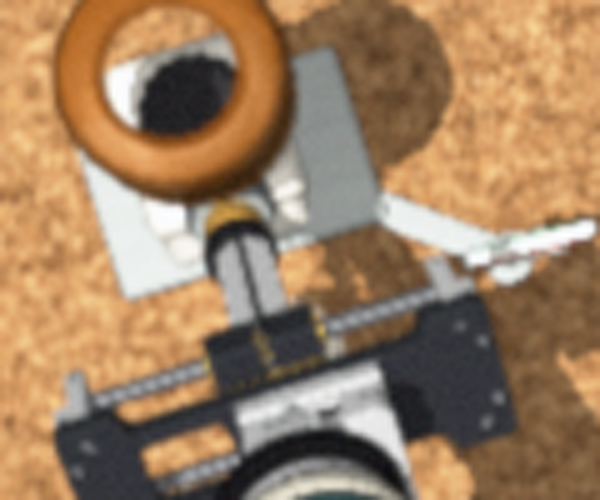

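step_arm([
  {"xyz":[0.0016,0.0005,-0.0025],"twist":[0,0,0]},
  {"xyz":[0.0033,0.0011,-0.005],"twist":[0,0,0]},
  {"xyz":[0.0033,0.0011,-0.005],"twist":[0,0,0]},
  {"xyz":[0.0033,0.0011,-0.005],"twist":[0,0,0]},
])

```text
time: 11.73
tool_pos: [0.5328, 0.1371, 0.2153]
ee_rot: [-2.179, -0.002, 1.895]
wrist_force: [-5.7, -2.2, 4.5]
width: 0.0008
```

step_arm([
  {"xyz":[0.0011,0.0004,-0.0016],"twist":[0,0,0]},
  {"xyz":[0.0022,0.0007,-0.0033],"twist":[0,0,0]},
  {"xyz":[0.0022,0.0007,-0.0033],"twist":[0,0,0]},
  {"xyz":[0.0022,0.0007,-0.0033],"twist":[0,0,0]},
])

```text
time: 12.07
tool_pos: [0.5348, 0.1377, 0.2123]
ee_rot: [-2.179, -0.001, 1.895]
wrist_force: [-8.8, -2.2, 6.9]
width: 0.0007
```

step_arm([
  {"xyz":[0.0011,0.0004,-0.0016],"twist":[0,0,0]},
  {"xyz":[0.0022,0.0007,-0.0033],"twist":[0,0,0]},
  {"xyz":[0.0022,0.0007,-0.0033],"twist":[0,0,0]},
  {"xyz":[0.0022,0.0007,-0.0033],"twist":[0,0,0]},
])

```text
time: 12.4
tool_pos: [0.5368, 0.1384, 0.2093]
ee_rot: [-2.179, -0.001, 1.895]
wrist_force: [-10.3, -2.8, 7.5]
width: 0.0004
```

Run:
```python
from h import *
R=Rtool(18.5,35,108.5); y=R[:,1];C=np.array([.531,.1365,.217])
delta(C-.008*y,R)
o=robot.get_obs();print('axial tip beyond C mm',1e3*((o['tool_pos']+.008*y-C)@y),'Fax',o['wrist_force']@-y)
```

```text
t 12.4 now [0.5368 0.1384 0.2093] xyz [-0.0102 -0.0034  0.0143] twist [-0.0148 -0.1912 -0.0955] 0.21426332651727473 F [-10.3479  -2.8194   7.4546] w 0.0004339371849060808
q [ 0.0539 -0.3345  1.8764  0.1817  1.017  -1.8903]
axial tip beyond C mm 17.86876101506948 Fax 12.248166080411819
```

step_arm([
  {"xyz":[0.0011,0.0004,-0.0016],"twist":[0,0,0]},
  {"xyz":[0.0016,0.0005,-0.0025],"twist":[0,0,0]},
  {"xyz":[0.0016,0.0005,-0.0025],"twist":[0,0,0]},
  {"xyz":[0.0016,0.0005,-0.0025],"twist":[0,0,0]},
])

```text
time: 12.73
tool_pos: [0.5375, 0.1386, 0.2086]
ee_rot: [-2.178, -0.0, 1.896]
wrist_force: [-22.4, -7.4, 17.2]
width: 0.0005
```

step_arm([
  {"xyz":[0.0006,0.0002,-0.0008],"twist":[0,0,0]},
  {"xyz":[0.0011,0.0004,-0.0016],"twist":[0,0,0]},
  {"xyz":[0.0011,0.0004,-0.0016],"twist":[0,0,0]},
  {"xyz":[0.0011,0.0004,-0.0016],"twist":[0,0,0]},
])

```text
time: 13.07
tool_pos: [0.5378, 0.1387, 0.2084]
ee_rot: [-2.177, 0.001, 1.897]
wrist_force: [-34.1, -10.1, 24.6]
width: 0.0005
```

Run:
```python
from h import *
R=Rtool(18.5,35,108.5); y=R[:,1];C=np.array([.531,.1365,.217])
delta(C-.008*y,R)
o=robot.get_obs();print('axial tip beyond C mm',1e3*((o['tool_pos']+.008*y-C)@y),'Fax',o['wrist_force']@-y)
```

```text
t 13.07 now [0.5378 0.1387 0.2084] xyz [-0.0111 -0.0037  0.0151] twist [ 0.1107 -0.2248 -0.1706] 0.30315479560723174 F [-34.1209 -10.1452  24.6107] w 0.0005159422682293547
q [ 0.0557 -0.331   1.875   0.1795  1.0154 -1.8902]
axial tip beyond C mm 19.11077863612285 Fax 40.56592362691975
```

step_arm([
  {"xyz":[-0.0027,-0.0009,0.004],"twist":[0,0,0]},
  {"xyz":[-0.0054,-0.0018,0.008],"twist":[0,0,0]},
  {"xyz":[-0.0082,-0.0027,0.012],"twist":[0,0,0]},
  {"xyz":[-0.011,-0.0036,0.0165],"twist":[0,0,0]},
  {"xyz":[-0.0136,-0.0046,0.0205],"twist":[0,0,0]},
  {"xyz":[-0.019,-0.0064,0.0287],"twist":[0,0,0]},
  {"xyz":[-0.027,-0.009,0.041],"twist":[0,0,0]},
  {"xyz":[-0.035,-0.012,0.053],"twist":[0,0,0]},
  {"xyz":[-0.043,-0.0145,0.065],"twist":[0,0,0]},
  {"xyz":[-0.046,-0.0155,0.07],"twist":[0,0,0]},
])

```text
time: 13.9
tool_pos: [0.494, 0.1237, 0.2765]
ee_rot: [-2.182, -0.001, 1.895]
wrist_force: [0.5, 1.6, -0.8]
width: 0.0003
```

Run:
```python
from h import *
import cv2
R=Rtool(18.5,35,108.5); y=R[:,1];C=np.array([.531,.1365,.217])
delta(C-.008*y-.06*y,R)
for n in ("side",'top'):
    p,d=robot.snapshot(n)
    if n=='side': cv2.imwrite('pics/capz2.png',cv2.resize(p[195:230,250:290,::-1],None,fx=15,fy=15,interpolation=cv2.INTER_CUBIC))
    else:
        D=d;P=p.astype(int);q=[]
        for v in range(212,232):
            for u in range(238,260):
                if P[v,u].max()<70: q.append(bydepth('top',u,v,D[v,u]))
        q=np.array(q);q=q[(q[:,2]>.19)&(q[:,2]<.24)];print(len(q),q.mean(0),'before: 141 .5318 .1377 .2189')
    r0,r1,c0,c1=(170,310,210,350) if n=='side' else (170,270,200,320)
    cv2.imwrite(f"pics/{n}12c.png",cv2.resize(p[r0:r1,c0:c1,::-1],None,fx=4,fy=4,interpolation=cv2.INTER_CUBIC)[:600])
```

```text
t 13.9 now [0.494  0.1237 0.2765] xyz [ 0.      0.0005 -0.0038] twist [-0.051  -0.0052 -0.0518] 0.0728167478778286 F [ 0.4984  1.5517 -0.7932] w 0.0002522335484145145
q [ 0.0139 -0.4649  1.8307  0.19    1.1939 -1.8975]
139 [0.532  0.1377 0.2188] before: 141 .5318 .1377 .2189
```

View pics/capz2.png

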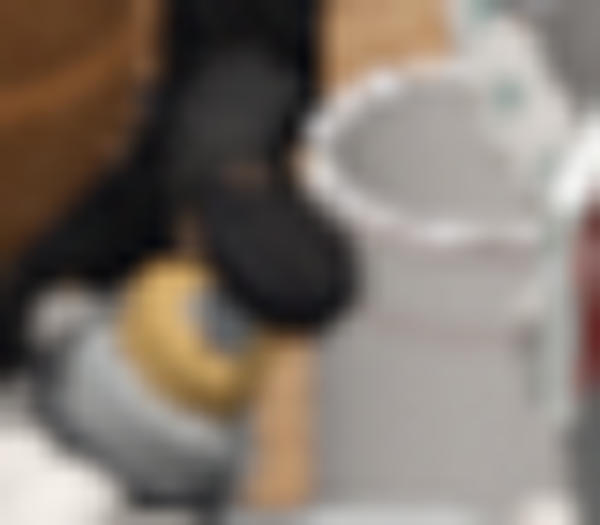

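View pics/side12c.png

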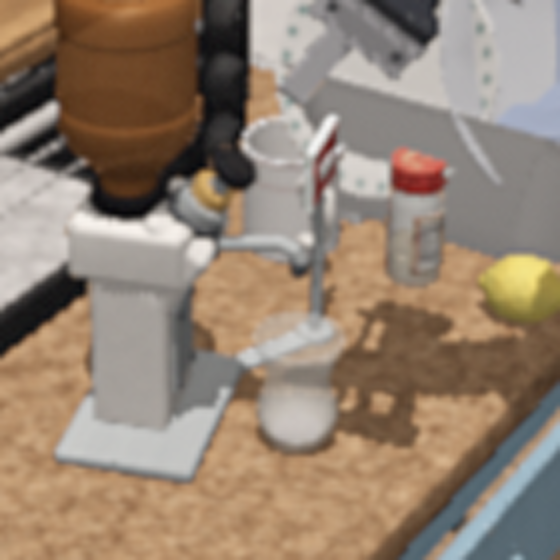

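View pics/top12c.png

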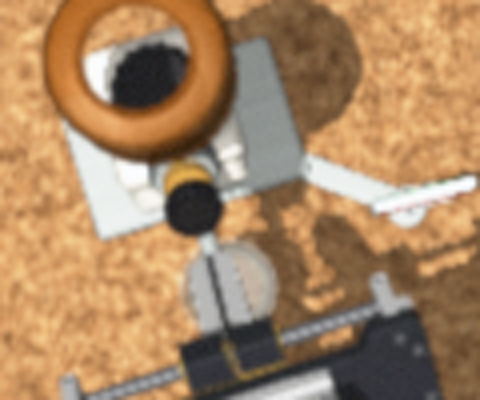

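Run:
```python
from h import *
o=robot.get_obs(); Rc=Rn.from_euler('xyz',o['ee_rot']); p0=o['tool_pos']
R=Rtool(0,0,15) if False else np.c_[[np.cos(np.radians(15)),np.sin(np.radians(15)),0],[0,0,-1],[-np.sin(np.radians(15)),np.cos(np.radians(15)),0]]
print(np.linalg.det(R))
delta([.5425,.0045,.205],R)
# staged: yaw first by -48 keep tilt, i.e. slerp waypoints
tw=(Rn.from_matrix(R)*Rc.inv()).as_rotvec(degrees=True)
for f in (0,.25,.5,.75,1):
    Rf=(Rn.from_rotvec(tw*f,degrees=True)*Rc).as_matrix(); print(f,tw*f,'x',Rf[:,0],'y',Rf[:,1])
```

```text
0.9999999999999999
t 14.0 now [0.4943 0.1237 0.2758] xyz [ 0.0482 -0.1192 -0.0708] twist [ 18.4397  34.4669 -90.325 ] 98.4204461804474 F [ 0.2228 -0.1997 -0.1006] w 0.0003451881909059825
q [ 0.0141 -0.4639  1.8314  0.1899  1.1924 -1.8974]
0 [ 0.  0. -0.] x [-0.3181  0.9481  0.0009] y [ 0.5435  0.1831 -0.8192]
0.25 [  4.6099   8.6167 -22.5812] x [0.0778 0.9921 0.0985] y [ 0.4603  0.0519 -0.8862]
0.5 [  9.2198  17.2334 -45.1625] x [0.4688 0.8732 0.133 ] y [ 0.3248 -0.0304 -0.9453]
0.75 [ 13.8297  25.8501 -67.7437] x [0.7839 0.613  0.098 ] y [ 0.1614 -0.0488 -0.9857]
1 [ 18.4397  34.4669 -90.325 ] x [ 0.9659  0.2588 -0.    ] y [-0.  0. -1.]
```

step_arm([
  {"xyz":[-0.005,-0.01,0.005],"twist":[0.6,1.15,-3.0]},
  {"xyz":[-0.01,-0.03,0.01],"twist":[1.6,3.05,-8]},
  {"xyz":[-0.01,-0.05,0.01],"twist":[2.86,5.35,-14]},
  {"xyz":[-0.01,-0.07,0.01],"twist":[4.1,7.6,-20]},
  {"xyz":[-0.005,-0.085,0.01],"twist":[5.3,9.9,-26]},
  {"xyz":[0.0,-0.1,0.01],"twist":[6.5,12.2,-32]},
  {"xyz":[0.008,-0.11,0.005],"twist":[7.75,14.5,-38]},
  {"xyz":[0.016,-0.116,0.0],"twist":[9,16.8,-44]},
  {"xyz":[0.024,-0.119,-0.01],"twist":[10.2,19.1,-50]},
  {"xyz":[0.032,-0.119,-0.02],"twist":[11.4,21.4,-56]},
  {"xyz":[0.038,-0.119,-0.025],"twist":[12.65,23.7,-62]},
  {"xyz":[0.044,-0.119,-0.03],"twist":[13.9,25.9,-68]},
], fingers=0)

```text
time: 15.0
tool_pos: [0.5381, 0.0051, 0.2416]
ee_rot: [-1.701, -0.096, 0.654]
wrist_force: [-0.7, -1.3, 0.3]
width: 0.077
```

Run:
```python
from h import *
R=np.c_[[np.cos(np.radians(15)),np.sin(np.radians(15)),0],[0,0,-1],[-np.sin(np.radians(15)),np.cos(np.radians(15)),0]]
delta([.5425,.0045,.205],R)
```

```text
t 15.0 now [0.5381 0.0051 0.2416] xyz [ 0.0044 -0.0006 -0.0366] twist [  4.2969   8.2527 -22.0476] 23.930484465060946 F [-0.6561 -1.3204  0.2848] w 0.07699496850077155
q [-0.0741 -0.06    1.4733 -0.034   1.5705 -0.7242]
```

step_arm([
  {"xyz":[0.001,0,-0.005],"twist":[1.2,2.3,-6.0]},
  {"xyz":[0.002,-0.001,-0.01],"twist":[2.4,4.6,-12]},
  {"xyz":[0.004,-0.001,-0.016],"twist":[3.5,6.7,-18]},
  {"xyz":[0.004,-0.001,-0.022],"twist":[4.3,8.25,-22]},
  {"xyz":[0.004,-0.001,-0.03],"twist":[4.3,8.25,-22]},
  {"xyz":[0.004,-0.001,-0.036],"twist":[4.3,8.25,-22]},
  {"xyz":[0.004,-0.001,-0.036],"twist":[4.3,8.25,-22]},
  {"xyz":[0.004,-0.001,-0.036],"twist":[4.3,8.25,-22]},
])

```text
time: 15.67
tool_pos: [0.5413, 0.0041, 0.2071]
ee_rot: [-1.574, -0.003, 0.269]
wrist_force: [0.0, 0.5, 1.4]
width: 0.0942
```

Run:
```python
from h import *
import cv2
R=np.c_[[np.cos(np.radians(15)),np.sin(np.radians(15)),0],[0,0,-1],[-np.sin(np.radians(15)),np.cos(np.radians(15)),0]]
delta([.5425,.0045,.150],R)
for n in ("side",'top'):
    p,d=robot.snapshot(n)
    r0,r1,c0,c1=(150,290,230,370) if n=='side' else (150,270,220,370)
    cv2.imwrite(f"pics/{n}13c.png",cv2.resize(p[r0:r1,c0:c1,::-1],None,fx=4,fy=4,interpolation=cv2.INTER_CUBIC)[:600])
```

```text
t 15.67 now [0.5413 0.0041 0.2071] xyz [ 0.0012  0.0004 -0.0571] twist [ 0.1238  0.21   -0.3956] 0.46468075912368223 F [0.0033 0.4517 1.3651] w 0.09424353038244926
q [-0.096   0.0664  1.4055 -0.0018  1.6659 -0.3649]
```

View pics/side13c.png

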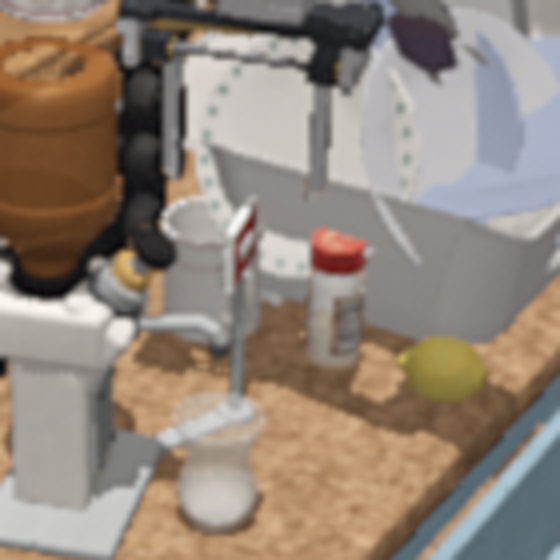

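View pics/top13c.png

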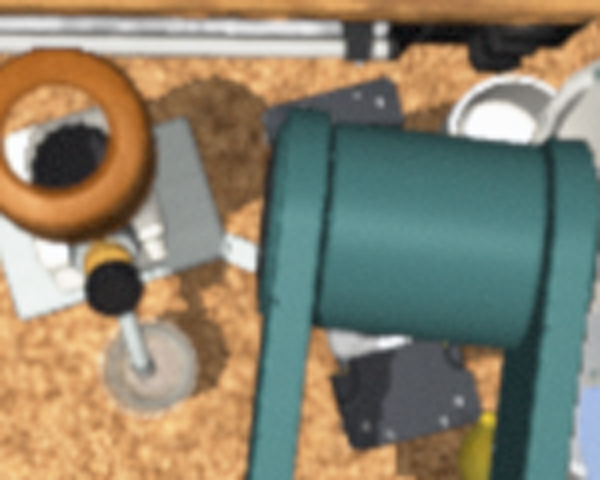

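step_arm([
  {"xyz":[0.001,0,-0.012],"twist":[0.1,0.2,-0.4]},
  {"xyz":[0.001,0,-0.024],"twist":[0.1,0.2,-0.4]},
  {"xyz":[0.001,0,-0.036],"twist":[0.1,0.2,-0.4]},
  {"xyz":[0.001,0,-0.048],"twist":[0.1,0.2,-0.4]},
  {"xyz":[0.001,0,-0.056],"twist":[0.1,0.2,-0.4]},
  {"xyz":[0.001,0,-0.056],"twist":[0.1,0.2,-0.4]},
  {"xyz":[0.001,0,-0.056],"twist":[0.1,0.2,-0.4]},
])

```text
time: 16.35
tool_pos: [0.5424, 0.0039, 0.1509]
ee_rot: [-1.571, 0.001, 0.26]
wrist_force: [-0.1, -0.2, -0.6]
width: 0.0941
```

Run:
```python
from h import *
import cv2
R=np.c_[[np.cos(np.radians(15)),np.sin(np.radians(15)),0],[0,0,-1],[-np.sin(np.radians(15)),np.cos(np.radians(15)),0]]
delta([.5425,.0045,.150],R)
for n in ("side",):
    p,d=robot.snapshot(n)
    r0,r1,c0,c1=(150,290,230,370) if n=='side' else (150,270,220,370)
    cv2.imwrite(f"pics/{n}14c.png",cv2.resize(p[r0:r1,c0:c1,::-1],None,fx=4,fy=4,interpolation=cv2.INTER_CUBIC)[:600])
```

```text
t 16.35 now [0.5424 0.0039 0.1509] xyz [ 0.0001  0.0006 -0.0009] twist [ 0.0136 -0.04    0.0815] 0.09181746966891761 F [-0.1471 -0.2267 -0.5842] w 0.09413166009731125
q [-0.0971  0.0915  1.4903 -0.0003  1.5605 -0.3575]
```

View pics/side14c.png

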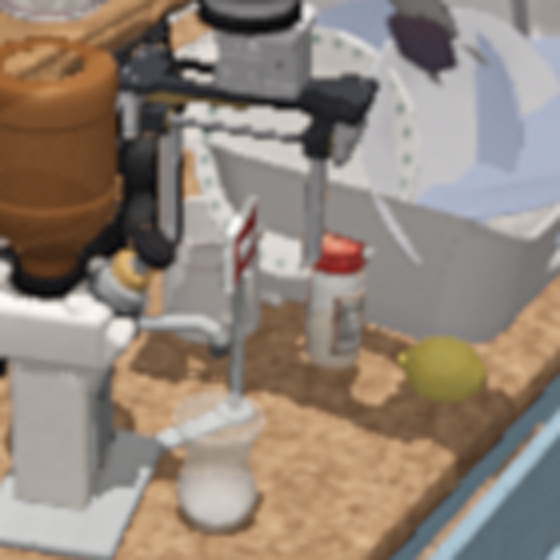

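step_arm([
  {"xyz":[0,0,0],"twist":[0,0,0]},
  {"xyz":[0,0,0],"twist":[0,0,0]},
  {"xyz":[0,0,0],"twist":[0,0,0]},
  {"xyz":[0,0,0],"twist":[0,0,0]},
  {"xyz":[0,0,0],"twist":[0,0,0]},
  {"xyz":[0,0,0],"twist":[0,0,0]},
  {"xyz":[0,0,0],"twist":[0,0,0]},
  {"xyz":[0,0,0],"twist":[0,0,0]},
  {"xyz":[0,0,0],"twist":[0,0,0]},
  {"xyz":[0,0,0],"twist":[0,0,0]},
  {"xyz":[0,0,0],"twist":[0,0,0]},
  {"xyz":[0,0,0],"twist":[0,0,0]},
], fingers=255)

```text
time: 17.4
tool_pos: [0.5429, 0.0039, 0.152]
ee_rot: [-1.572, -0.001, 0.26]
wrist_force: [-0.4, -0.0, 0.6]
width: 0.0174
```

step_arm([
  {"xyz":[0,0,0],"twist":[0,0,0]},
  {"xyz":[0,0,0],"twist":[0,0,0]},
  {"xyz":[0,0,0],"twist":[0,0,0]},
  {"xyz":[0,0,0],"twist":[0,0,0]},
  {"xyz":[0,0,0],"twist":[0,0,0]},
  {"xyz":[0,0,0],"twist":[0,0,0]},
  {"xyz":[0,0,0],"twist":[0,0,0]},
])

```text
time: 17.98
tool_pos: [0.5433, 0.004, 0.152]
ee_rot: [-1.572, -0.002, 0.26]
wrist_force: [2.2, 0.7, -1.3]
width: 0.0073
```

Run:
```python
from h import *
import cv2
print(robot.get_obs())
p,d=robot.snapshot('side')
cv2.imwrite(f"pics/side15c.png",cv2.resize(p[150:290,230:370,::-1],None,fx=4,fy=4,interpolation=cv2.INTER_CUBIC)[:600])
```

```text
{'time': 17.9833, 'joint_positions': array([-0.0971,  0.0909,  1.4888, -0.0001,  1.5597, -0.3574]), 'qvel': array([-0.0001,  0.001 ,  0.0005, -0.0004,  0.0015,  0.0001]), 'joint_torque': array([ -0.2933, -34.4622, -29.1965,  -0.2013,   0.9555,   0.004 ]), 'tool_pos': array([0.5433, 0.004 , 0.152 ]), 'ee_rot': array([-1.5716, -0.0021,  0.2604]), 'wrist_force': array([ 2.1687,  0.7073, -1.3111]), 'wrist_torque': array([ 0.0572, -0.4231, -0.0516]), 'width': 0.007294473823635266}
```

View pics/side15c.png

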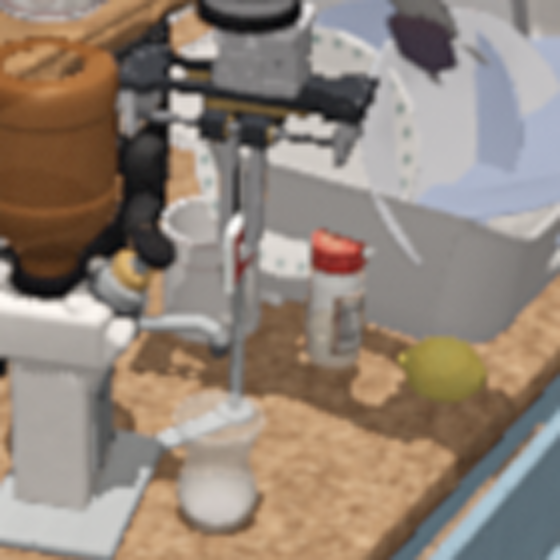

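step_arm([
  {"xyz":[0,0,0],"twist":[0,0,2]},
  {"xyz":[0,0,0],"twist":[0,0,6]},
  {"xyz":[0,0,0],"twist":[0,0,10]},
  {"xyz":[0,0,0],"twist":[0,0,15]},
  {"xyz":[0,0,0],"twist":[0,0,20]},
  {"xyz":[0,0,0],"twist":[0,0,25]},
  {"xyz":[0,0,0],"twist":[0,0,30]},
  {"xyz":[0,0,0],"twist":[0,0,30]},
])

```text
time: 18.7
tool_pos: [0.5438, 0.0043, 0.152]
ee_rot: [-1.572, -0.003, 0.786]
wrist_force: [5.1, 1.9, -2.2]
width: 0.0067
```

Run:
```python
from h import *
o=robot.get_obs(); print(o['tool_pos'],o['ee_rot'],o['wrist_force'],o['wrist_torque'],o['joint_positions'],o['width'])
```

```text
[0.5438 0.0043 0.152 ] [-1.5725 -0.0032  0.7859] [ 5.1039  1.9195 -2.2085] [ 0.1747 -0.7443 -0.0033] [-0.0973  0.091   1.4886  0.0014  1.5586 -0.8832] 0.006714696524278924
```

step_arm([
  {"xyz":[0.001,0.0005,0],"twist":[0,0,3]},
  {"xyz":[0.002,0.0005,0],"twist":[0,0,8]},
  {"xyz":[0.002,0.0005,0],"twist":[0,0,13]},
  {"xyz":[0.002,0.0005,0],"twist":[0,0,18]},
  {"xyz":[0.002,0.0005,0],"twist":[0,0,24]},
  {"xyz":[0.002,0.0005,0],"twist":[0,0,30]},
  {"xyz":[0.002,0.0005,0],"twist":[0,0,30]},
])

```text
time: 19.28
tool_pos: [0.5442, 0.0048, 0.152]
ee_rot: [-1.57, -0.001, 1.308]
wrist_force: [-1.0, 1.5, 0.2]
width: 0.007
```

step_arm([
  {"xyz":[0,0,0],"twist":[0,0,4]},
  {"xyz":[0,0,0],"twist":[0,0,9]},
  {"xyz":[0,0,0],"twist":[0,0,14]},
  {"xyz":[0,0,0],"twist":[0,0,19]},
  {"xyz":[0,0,0],"twist":[0,0,24]},
  {"xyz":[0,0,0],"twist":[0,0,30]},
  {"xyz":[0,0,0],"twist":[0,0,30]},
  {"xyz":[0,0,0],"twist":[0,0,30]},
])

```text
time: 19.95
tool_pos: [0.5442, 0.0054, 0.152]
ee_rot: [-1.57, -0.003, 1.827]
wrist_force: [-1.4, 4.2, 0.6]
width: 0.0064
```

Run:
```python
from h import *
import cv2
o=robot.get_obs(); print(o['tool_pos'],o['ee_rot'],o['wrist_force'],o['wrist_torque'],o['joint_positions'],o['width'])
p,d=robot.snapshot('side')
cv2.imwrite(f"pics/side16c.png",cv2.resize(p[150:290,230:370,::-1],None,fx=4,fy=4,interpolation=cv2.INTER_CUBIC)[:600])
```

```text
[0.5442 0.0054 0.152 ] [-1.5703 -0.0034  1.8269] [-1.3778  4.227   0.5812] [0.7594 0.2233 0.0102] [-0.0962  0.0954  1.4839  0.003   1.5639 -1.9231] 0.0063833920127995955
```

View pics/side16c.png

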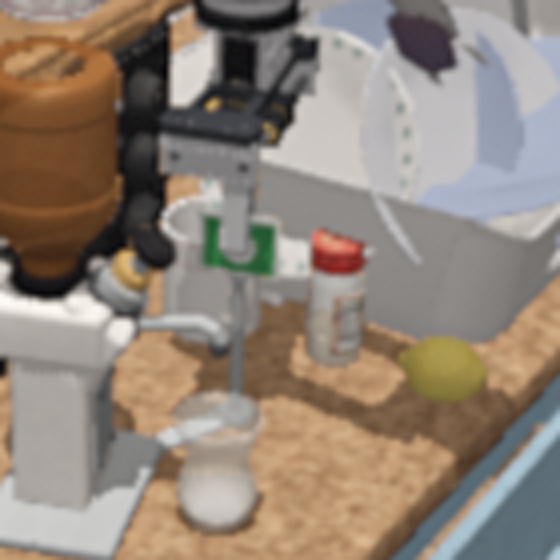

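step_arm([
  {"xyz":[0,0.001,0],"twist":[0,0,0]},
  {"xyz":[0,0.001,0],"twist":[0,0,0]},
  {"xyz":[0,0.001,0],"twist":[0,0,0]},
  {"xyz":[0,0.001,0],"twist":[0,0,0]},
  {"xyz":[0,0.001,0],"twist":[0,0,0]},
  {"xyz":[0,0.001,0.01],"twist":[0,0,0]},
  {"xyz":[0,0.001,0.02],"twist":[0,0,0]},
  {"xyz":[0,0.001,0.03],"twist":[0,0,0]},
  {"xyz":[0,0.001,0.04],"twist":[0,0,0]},
  {"xyz":[0,0.001,0.05],"twist":[0,0,0]},
  {"xyz":[0,0.001,0.05],"twist":[0,0,0]},
], fingers=0)

```text
time: 20.92
tool_pos: [0.5464, 0.0052, 0.2057]
ee_rot: [-1.577, 0.001, 1.831]
wrist_force: [-0.1, 0.1, 0.6]
width: 0.0766
```

step_arm([
  {"xyz":[0,0,0],"twist":[0,0,-4]},
  {"xyz":[0,0,0],"twist":[0,0,-10]},
  {"xyz":[0,0,0],"twist":[0,0,-17]},
  {"xyz":[0,0,0],"twist":[0,0,-24]},
  {"xyz":[0,0,0],"twist":[0,0,-31]},
  {"xyz":[0,0,0],"twist":[0,0,-38]},
  {"xyz":[0,0,0],"twist":[0,0,-45]},
  {"xyz":[0,0,0],"twist":[0,0,-52]},
  {"xyz":[0,0,0],"twist":[0,0,-59]},
  {"xyz":[0,0,0],"twist":[0,0,-66]},
  {"xyz":[0,0,0],"twist":[0,0,-73]},
  {"xyz":[0,0,0],"twist":[0,0,-80]},
])

```text
time: 21.92
tool_pos: [0.5448, 0.0054, 0.2019]
ee_rot: [-1.571, -0.001, 0.429]
wrist_force: [0.2, 0.5, -0.2]
width: 0.094
```

step_arm([
  {"xyz":[0,0,0],"twist":[0,0,-7]},
  {"xyz":[0,0,0],"twist":[0,0,-14]},
  {"xyz":[0,0,0],"twist":[0,0,-21]},
  {"xyz":[0,0,0],"twist":[0,0,-28]},
  {"xyz":[0,0,0],"twist":[0,0,-35]},
  {"xyz":[0,0,0],"twist":[0,0,-42]},
  {"xyz":[0,0,0],"twist":[0,0,-49]},
  {"xyz":[0,0,0],"twist":[0,0,-56]},
  {"xyz":[0,0,0],"twist":[0,0,-63]},
  {"xyz":[0,0,0],"twist":[0,0,-70]},
  {"xyz":[0,0,0],"twist":[0,0,-77]},
  {"xyz":[0,0,0],"twist":[0,0,-84]},
])

```text
time: 22.92
tool_pos: [0.5449, 0.0054, 0.2019]
ee_rot: [-1.572, -0.001, -1.037]
wrist_force: [0.2, 0.5, 0.2]
width: 0.0943
```

step_arm([
  {"xyz":[0,0,0],"twist":[0,0,-7]},
  {"xyz":[0,0,0],"twist":[0,0,-14]},
  {"xyz":[0,0,0],"twist":[0,0,-16]},
  {"xyz":[0,0,0],"twist":[0,0,-16]},
  {"xyz":[0,0,0],"twist":[0,0,-16]},
])

```text
time: 23.33
tool_pos: [0.5449, 0.0054, 0.2019]
ee_rot: [-1.572, -0.001, -1.309]
wrist_force: [0.3, -0.3, -0.3]
width: 0.0938
```

Run:
```python
from h import *
import cv2
o=robot.get_obs(); print(o['tool_pos'],np.degrees(o['ee_rot']),o['wrist_force'],o['joint_positions'],o['width'])
p,d=robot.snapshot('side')
cv2.imwrite(f"pics/side17c.png",cv2.resize(p[150:290,230:370,::-1],None,fx=4,fy=4,interpolation=cv2.INTER_CUBIC)[:600])
```

```text
[0.5449 0.0054 0.2019] [-90.0572  -0.0624 -75.0146] [ 0.3155 -0.3071 -0.2537] [-0.0933  0.0789  1.4024 -0.0014  1.6608  1.2158] 0.09377715854515599
```

View pics/side17c.png

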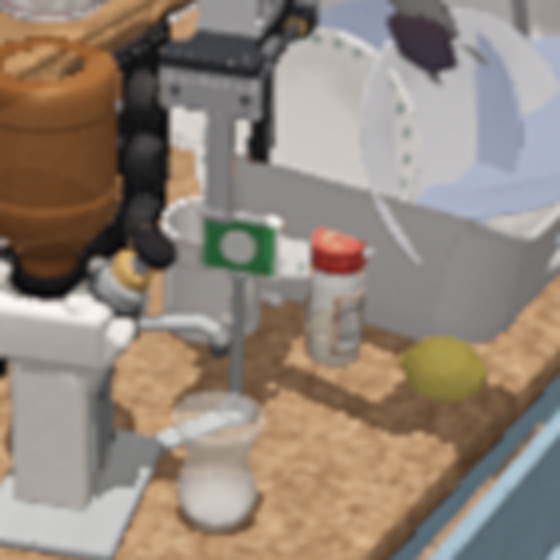

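step_arm([
  {"xyz":[-0.0005,0.0005,-0.012],"twist":[0,0,0]},
  {"xyz":[-0.0005,0.0005,-0.024],"twist":[0,0,0]},
  {"xyz":[-0.0005,0.0005,-0.036],"twist":[0,0,0]},
  {"xyz":[-0.0005,0.0005,-0.046],"twist":[0,0,0]},
  {"xyz":[-0.0005,0.0005,-0.051],"twist":[0,0,0]},
  {"xyz":[-0.0005,0.0005,-0.051],"twist":[0,0,0]},
  {"xyz":[-0.0005,0.0005,-0.051],"twist":[0,0,0]},
])

```text
time: 23.97
tool_pos: [0.5442, 0.0059, 0.1504]
ee_rot: [-1.573, -0.001, -1.31]
wrist_force: [0.6, 0.6, -0.1]
width: 0.0943
```

step_arm([
  {"xyz":[0,0,0],"twist":[0,0,0]},
  {"xyz":[0,0,0],"twist":[0,0,0]},
  {"xyz":[0,0,0],"twist":[0,0,0]},
  {"xyz":[0,0,0],"twist":[0,0,0]},
  {"xyz":[0,0,0],"twist":[0,0,0]},
  {"xyz":[0,0,0],"twist":[0,0,0]},
  {"xyz":[0,0,0],"twist":[0,0,0]},
  {"xyz":[0,0,0],"twist":[0,0,0]},
  {"xyz":[0,0,0],"twist":[0,0,0]},
  {"xyz":[0,0,0],"twist":[0,0,0]},
  {"xyz":[0,0,0],"twist":[0,0,0]},
  {"xyz":[0,0,0],"twist":[0,0,0]},
], fingers=255)

```text
time: 24.97
tool_pos: [0.5444, 0.0059, 0.151]
ee_rot: [-1.572, -0.001, -1.31]
wrist_force: [-0.4, -0.6, 0.8]
width: 0.0173
```

step_arm([
  {"xyz":[0,0,0],"twist":[0,0,0]},
  {"xyz":[0,0,0],"twist":[0,0,0]},
  {"xyz":[0,0,0],"twist":[0,0,0]},
  {"xyz":[0,0,0],"twist":[0,0,0]},
  {"xyz":[0,0,0],"twist":[0,0,0]},
  {"xyz":[0,0,0],"twist":[0,0,0]},
])

```text
time: 25.47
tool_pos: [0.5446, 0.0055, 0.151]
ee_rot: [-1.571, -0.002, -1.311]
wrist_force: [0.3, -1.8, -0.6]
width: 0.0067
```

step_arm([
  {"xyz":[0,0,0],"twist":[0,0,2]},
  {"xyz":[0,0,0],"twist":[0,0,6]},
  {"xyz":[0,0,0],"twist":[0,0,11]},
  {"xyz":[0,0,0],"twist":[0,0,16]},
  {"xyz":[0,0,0],"twist":[0,0,22]},
  {"xyz":[0,0,0],"twist":[0,0,28]},
  {"xyz":[0,0,0],"twist":[0,0,33]},
  {"xyz":[0,0,0],"twist":[0,0,33]},
])

```text
time: 26.13
tool_pos: [0.5441, 0.0063, 0.151]
ee_rot: [-1.572, -0.0, -0.733]
wrist_force: [-0.6, -0.0, -0.3]
width: 0.0065
```

Run:
```python
from h import *
import cv2
o=robot.get_obs(); print(o['tool_pos'],np.degrees(o['ee_rot']),o['wrist_force'],o['joint_positions'],o['width'])
p,d=robot.snapshot('side')
cv2.imwrite(f"pics/side18c.png",cv2.resize(p[150:290,230:370,::-1],None,fx=4,fy=4,interpolation=cv2.INTER_CUBIC)[:600])
```

```text
[0.5441 0.0063 0.151 ] [-90.0443  -0.0043 -41.9863] [-0.6344 -0.0136 -0.2692] [-0.0922  0.0951  1.4863 -0.0007  1.5607  0.6406] 0.00654524176507537
```

View pics/side18c.png

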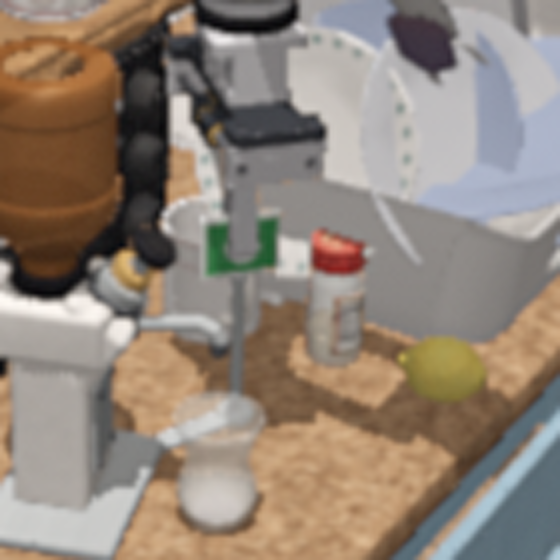

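Turning well. About 60° remains, to bring the tag's normal to an azimuth of about 18°.

step_arm([
  {"xyz":[0,0,0],"twist":[0,0,4]},
  {"xyz":[0,0,0],"twist":[0,0,9]},
  {"xyz":[0,0,0],"twist":[0,0,14]},
  {"xyz":[0,0,0],"twist":[0,0,19]},
  {"xyz":[0,0,0],"twist":[0,0,24]},
  {"xyz":[0,0,0],"twist":[0,0,30]},
  {"xyz":[0,0,0],"twist":[0,0,36]},
  {"xyz":[0,0,0],"twist":[0,0,42]},
  {"xyz":[0,0,0],"twist":[0,0,48]},
  {"xyz":[0,0,0],"twist":[0,0,54]},
  {"xyz":[0,0,0],"twist":[0,0,60]},
  {"xyz":[0,0,0],"twist":[0,0,60]},
])

```text
time: 27.18
tool_pos: [0.5426, 0.0066, 0.151]
ee_rot: [-1.569, 0.003, 0.314]
wrist_force: [-4.8, 0.8, 3.0]
width: 0.0069
```

step_arm([
  {"xyz":[0,0,0],"twist":[0,0,0]},
  {"xyz":[0,0,0],"twist":[0,0,0]},
])

```text
time: 27.35
tool_pos: [0.5426, 0.0066, 0.151]
ee_rot: [-1.569, 0.002, 0.311]
wrist_force: [-5.0, 0.9, 3.2]
width: 0.0071
```

Run:
```python
from h import *
o=robot.get_obs(); print(o['tool_pos'],np.degrees(o['ee_rot']),o['wrist_force'],o['joint_positions'],o['width'])
```

```text
[0.5426 0.0066 0.151 ] [-89.9003   0.1432  17.7996] [-5.0177  0.8653  3.1957] [-0.0927  0.0937  1.4877  0.0006  1.5631 -0.4034] 0.007125130660005619
```

step_arm([
  {"xyz":[-0.0015,0,0],"twist":[0,0,0]},
  {"xyz":[-0.0015,0,0],"twist":[0,0,0]},
  {"xyz":[-0.0015,0,0],"twist":[0,0,0]},
])

```text
time: 27.6
tool_pos: [0.5426, 0.0066, 0.151]
ee_rot: [-1.57, -0.001, 0.312]
wrist_force: [-2.5, 3.1, 0.5]
width: 0.0069
```

step_arm([
  {"xyz":[0,0,0],"twist":[0,0,0]},
  {"xyz":[0,0,0],"twist":[0,0,0]},
  {"xyz":[0,0,0],"twist":[0,0,0]},
  {"xyz":[0,0,0],"twist":[0,0,0]},
  {"xyz":[0,0,0],"twist":[0,0,0]},
  {"xyz":[0,0,0.01],"twist":[0,0,0]},
  {"xyz":[0,0,0.02],"twist":[0,0,0]},
  {"xyz":[0,0,0.03],"twist":[0,0,0]},
  {"xyz":[0,0,0.04],"twist":[0,0,0]},
  {"xyz":[0,0,0.05],"twist":[0,0,0]},
  {"xyz":[0,0,0.06],"twist":[0,0,0]},
  {"xyz":[0,0,0.06],"twist":[0,0,0]},
], fingers=0)

```text
time: 28.6
tool_pos: [0.5443, 0.0058, 0.2144]
ee_rot: [-1.574, -0.006, 0.313]
wrist_force: [0.4, -0.1, 0.5]
width: 0.0835
```

step_arm([
  {"xyz":[-0.01,-0.005,0.01],"twist":[0,0,0]},
  {"xyz":[-0.03,-0.01,0.02],"twist":[0,0,0]},
  {"xyz":[-0.05,-0.01,0.03],"twist":[0,0,0]},
  {"xyz":[-0.075,-0.01,0.04],"twist":[0,0,0]},
  {"xyz":[-0.1,-0.01,0.05],"twist":[0,0,0]},
  {"xyz":[-0.125,-0.01,0.06],"twist":[0,0,0]},
  {"xyz":[-0.15,-0.01,0.06],"twist":[0,0,0]},
  {"xyz":[-0.17,-0.01,0.06],"twist":[0,0,0]},
  {"xyz":[-0.19,-0.01,0.06],"twist":[0,0,0]},
  {"xyz":[-0.2,-0.01,0.06],"twist":[0,0,0]},
])

```text
time: 29.43
tool_pos: [0.3406, -0.0042, 0.2713]
ee_rot: [-1.572, -0.001, 0.312]
wrist_force: [1.0, 0.3, 0.3]
width: 0.0942
```

Run:
```python
from h import *
import cv2
o=robot.get_obs(); print(o['tool_pos'],np.degrees(o['ee_rot']),o['wrist_force'],o['joint_positions'],o['width'])
for n in ("side",'top'):
    p,d=robot.snapshot(n); np.save(f'pics/{n}19.npy',d)
    r0,r1,c0,c1=(150,290,230,370) if n=='side' else (180,270,220,340)
    f=4 if n=='side' else 6
    cv2.imwrite(f"pics/{n}19c.png",cv2.resize(p[r0:r1,c0:c1,::-1],None,fx=f,fy=f,interpolation=cv2.INTER_CUBIC)[:600])
```

```text
[ 0.3406 -0.0042  0.2713] [-90.0675  -0.0723  17.8999] [0.9799 0.3401 0.3396] [-0.1787 -0.3941  1.6742 -0.0005  1.8598 -0.4913] 0.09419778964286679
```

View pics/side19c.png

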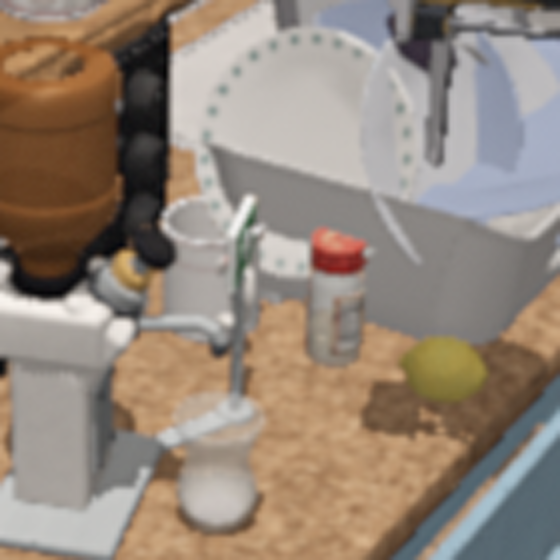

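View pics/top19c.png

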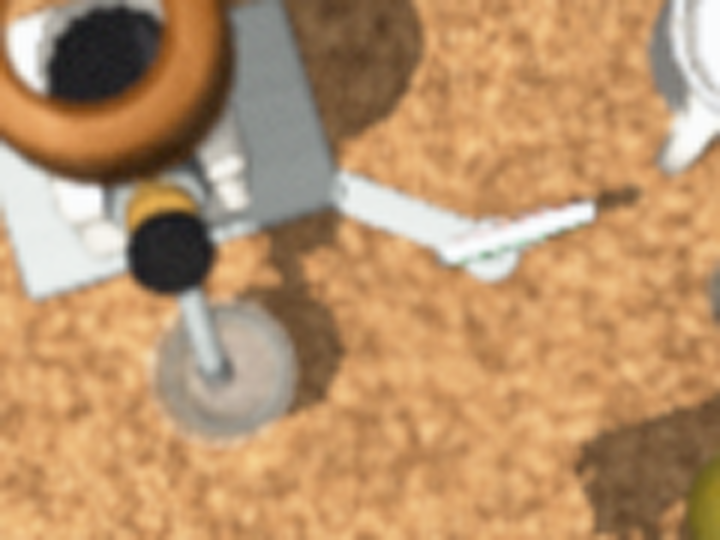

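Run:
```python
from bench import robot
print(robot.close_job())
```

```text
the job is handed in; nothing more can be done
None
```

The dispenser is primed, the glass is under the nozzle and the green face of the tag looks to the front. I handed the job in at about 29.5 s of the 72 s allowed.

- **Glass:** it stands upright under the nozzle. The two cameras put it up to about 4 mm off centre, in opposite directions, so the true offset is probably less.
- **Plunger:** I pushed it along its axis. The soft stop came at roughly 12 mm, the purge part pushed back with 11 to 12 N, and the hard stop at about 20 mm took the reading to about 40 N at the fingertips. I let it back, and the cap came to its starting position within 0.2 mm in the depth image.
- **Tag:** I turned it in two quarter turns with a regrip between them. It now stands at about 18° in the world frame. My estimates of the dispenser's own heading range from 17° to 19°, so it should be square to within about 1°.

**Things that disagreed or were unplanned:**
- During the push, the measured force leaned about 20° off the plunger's axis. I put this down to friction and arm flex. The position and force readings still agreed with full travel.
- Joint 2 came close to its limit twice (−0.756 of −0.76), once when bringing the glass in and once when backing away from it. It did not pass the limit in any reading I took.

At the end the arm was clear of everything, and I saw nothing else in the pictures that had moved.

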